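# Clamp the panela in the trigger clamp of the preparation board and keep it squeezed

## Task

Lay the small brown block of panela flat on the white preparation board, lengthwise and centred between the two jaws of its clamp, and let go of it. Then pump the clamp's trigger towards its grip again and again, letting it spring back in between, until the jaw has ratcheted up to the panela and the sprung jaw plate is pressed about half way in; bring the jaw up with the trigger alone, never by pushing on it, and do not press the plate right home, which would crumble the panela. Finish while still holding the trigger pulled, so that the panela stays firmly gripped between the jaws for me to shave, and leave everything else on the counter where it stands.

Things in the scene. Friction and masses are not known exactly. Their poses are not given: they have to be found in the camera images.
- panela: the block of panela (hard brown cane sugar): a plain dark brown brick with rounded edges, 50 mm along its own x, 84 mm along its own y, 38 mm high, about 0.2 kg, loose on the counter at the start. Origin at the centre of its underside, z up. It may lie either way round in the clamp.
- prep_board: preparation board fixed to the counter: white slab 150 mm (own x) by 380 mm (own y), top 22 mm above the counter; origin at counter height under its centre. A ratchet clamp lies along own y at x = 0: steel casing with grip and trigger at the -y end, fixed end jaw at +y, the moving jaw between them. The panela goes between the jaws: origin at board x = 0, z = 0.022, y axes parallel.
- end_face (a point): foot of the fixed end jaw's face, on the clamp axis at board y = 0.1479, on the board's top (z 0.022); the face looks to the board's -y, 64 mm wide, 44 mm high. Axes as the board's.
- plate_face (a point): centre of the rubber face of the moving jaw's sprung plate, looking to the board's +y; 60 mm wide, 40 mm high, centre 23 mm above the board's top. Starts at board y 0.010 to 0.049, so 99 to 138 mm from the end jaw, and moves to +y as the clamp is pumped. Axes as the board's.
- trigger_front (a point): point on the trigger's front face (looking to the board's +y), 50 mm up the lever from its pivot; moves with it. The pivot lies along the board's x at board y = -0.050, z = 0.097. At rest the lever leans 0.24 rad to +y (front of its top at y = -0.028, z = 0.168), fully pulled 0.24 rad to -y; at z = 0.146 the front face is then at y = -0.057.
- trigger_grip: black finger part of the trigger, 18 mm wide, 10 mm thick, up to 74 mm from the pivot, where its origin lies. Push or squeeze near its upper end towards the board's -y, to the black grip behind it (24 mm thick, same height; both together 71 mm at rest, 50 mm above the pivot). The casing below is 26 mm wide; its lugs reach z = 0.107.
- trigger (a joint): pull of the trigger in rad: 0 at rest, 0.48 fully pulled (hard stop). It springs back by itself when let go. Near its upper end a free stroke takes 2 to 6 N; more once the jaw presses.
- jaw (a joint): advance of the moving jaw in m (0 to 0.072; starts on any tooth from 0 to 0.039). Pulling the trigger moves it 33 mm per rad after 2 to 3 mm of idle motion; a pawl holds it on teeth 8 mm apart and a weak spring draws it back to the last tooth on release, so each stroke of 0.40 rad or more gains 8 mm, a shorter one none. The plate meets a panela against the end jaw at 0.054.
- jaw_plate (a joint): how far the sprung jaw plate is pressed back in m: 0 free, 0.006 right home. It pushes with 2 N plus 4 N per mm: half way is 3 mm, about 14 N on the panela and 11 to 15 N at the upper part of the trigger.
- jaw_head: steel head of the moving jaw with the sprung plate, 60 mm wide, 43 mm above the board's top; origin on the board's top under the free face of the plate. Its toothed bar runs back through the casing, 21 to 34 mm above the board's top. Not to be pushed by hand.
- plate_pad: the rubber facing of the sprung plate, 60 by 40 mm, 3 mm thick, as a solid; its origin is on the board's top under its face.
- end_jaw: the fixed end jaw as a solid; its origin is the foot of its face (as end_face).
- pitcher: small cream ceramic pitcher with a handle, 82 mm wide, 108 mm high; bystander, origin at the centre of its underside
- measuring_cup: yellow plastic measuring cup, 78 mm wide, 60 mm high, with a flat 70 mm handle at its rim; bystander, origin at the centre of its underside
- pepper_mill: glass and dark wood pepper mill, 52 mm wide, 154 mm high; bystander, origin at the centre of its underside
- reamer: wooden citrus reamer lying on its side, 142 mm long, 40 mm thick; bystander, origin at the centre of its underside
- mug: blue mug, 80 mm wide, 85 mm high; bystander, origin at the centre of its underside
- lime_bowl: terracotta bowl of limes, 150 mm wide, 92 mm high; bystander, origin at the centre of its underside
- knife: kitchen knife with a broad straight blade, lying flat, 278 mm long along its own y, 24 mm high; bystander, origin at counter height by its bolster
There are look-alikes about, which are no part of the job. Of the things that look like the panela, the smallest one is meant.

How it is judged:
On the way, in this order (a step that is already met when the one before it is completed fails the run):
1. the panela lies flat and lengthwise between the two jaws on the board, let go (x of panela in the frame of prep_board between -0.015 and 0.015 m and z of panela in the frame of prep_board between 0.018 and 0.026 m and angle between the y axis of panela and the y axis of prep_board, either way round below 0.12 rad and angle between panela's own z axis and vertical below 0.06 rad and y of panela in the frame of end_face below -0.038 m and y of panela in the frame of plate_face above 0.038 m and contact force between panela and the fingers below 0.3 N and contact force between panela and the arm below 0.3 N), for 0.2 s.
2. the jaw has been ratcheted up by the trigger until its plate presses on the panela (contact force between plate_pad and panela above 3 N and value of joint trigger above 0.05 rad), for 0.1 s.
At the end, for the whole second after the job is handed in: Panela flat on the board between the jaws (15 mm of the axis, 0.12 rad), untouched by the robot, pressed by the plate with 6 to 30 N (sunk 1.6 to 5.6 mm) against the end jaw (over 4 N), while the robot holds the trigger pulled (over 0.06 rad and 2 N) (all of step 1 and contact force between plate_pad and panela between 6 and 30 N and contact force between end_jaw and panela above 4 N and value of joint jaw_plate between 0.0016 and 0.0056 m and value of joint trigger above 0.06 rad and (contact force between trigger_grip and the fingers above 2 N or contact force between trigger_grip and the arm above 2 N) and linear speed of panela below 0.02 m/s); the arm keeps its last pose, push and grip.
It fails at once if the panela is crumbled: the sprung jaw plate is pressed right home, or presses with more than 45 N (value of joint jaw_plate above 0.0059 m or contact force between plate_pad and panela above 45 N).
It fails at once if the moving jaw is pushed by hand (contact force between jaw_head and the fingers above 6 N or contact force between jaw_head and the arm above 6 N).
It fails at once if a bystander is shifted by more than 30 mm or tipped (distance of any of pitcher, measuring_cup, pepper_mill, reamer, mug, lime_bowl, knife from where it was at the start of the episode above 0.03 m or angle between any of pitcher, measuring_cup, pepper_mill, reamer, mug, lime_bowl, knife's own z axis and vertical above 0.35 rad).
It also fails if it takes over 67 s, if anything falls off the work surface, if the arm or the gripper's body presses on something with over 40 N, if the wrist force passes 120 N, or if a joint passes its speed limit or range.

## Robot

A 7-joint arm with a two-finger parallel gripper is mounted at the origin on the work surface. World frame = base frame: x ahead of the robot, y to its left, z up, the work surface at z = 0. Lengths are in m, angles in rad, forces in N, time in s.
With the tool pointing down it reaches from about 0.4 to 0.875 m from the base axis. Payload 4.4 kg.
Tool frame: the origin (TCP) lies at the very end of the fingers, on their centre line; the grasp point (between the pads) lies 19 mm behind it (r.grip_point_offset is the distance from the TCP to the grasp point, in m); z points along the fingers, y is the direction in which the jaws open and shut (so a half turn about z gives the same grasp; the last joint's range is limited). The gripper opens to 85 mm and grips with 20 to 120 N. Pads are 22 mm wide; open, the fingers measure 114 mm over their backs; the gripper's body (76 mm by 85 mm) begins 54 mm behind the grasp point. The pads swing forward as they close: fully open they stand 13 mm farther back than shut.
Start: joints at [-1.299, 0.628, 0.038, 1.517, -0.027, 0.996, -0.02], TCP at [0.215, 0.613, 0.231] pointing down, gripper open.
Joint ranges: [-3.06, 3.06], [-0.37, 2.12], [-1.25, 1.32], [0.18, 2.47], [-1.1, 4.24], [0.23, 1.98], [-2.94, 2.94]. Speed limits (rad/s): [2.57, 2.57, 3.14, 3.14, 3.14, 3.14, 3.14].

## Interface

Orientations are given as a rotation vector (axis times angle).
In Python, from bench import readout, viewer, r gives the robot as it stands.
- The arm moves only by the tool step_arm, never from a script. Its argument "targets" is a list of rows, each a list of 7 numbers: the turn, a rotation vector about the tool's x, y, z in rad, then the shift along the tool's x, y, z in m, then the gripper command: -1 is fully open, 1 is shut, values between are in proportion. A call has 1 to 12 rows; each row is the pose to reach, as a shift and turn from the pose measured when the call began, along the tool's axes at that moment; what a row does not reach only later rows make up. A row lasts 1/8 s, in which the tool goes at most 62.5 mm and 10.7 degrees, less where a joint would pass 70% of its speed; a pose out of reach is approached as far as the arm can. A call with a gripper value outside its range is refused whole. The fingers move at their own pace and stop on an object; "force" is the grip in N (left out, the last holds). Time passes only in rows, so rows that repeat a pose let the fingers close. It gives the time, the measured TCP pose, the force and the opening at its end, in the units of the state.
- readout.sense(): the state, without advancing time (a new reading comes with each control period).
- viewer.snapshot(name): name is "scene" or "side" or "wrist"; returns (picture, depth): 384x512x3 uint8, red, green, blue; 384x512 float32, m along the optical axis (not along the pixel's ray), 0 where there is no reading.
- viewer.get_calibration(name): a dict with "mtx" (3x3 intrinsics, pixels), "extrinsics" (4x4, takes a point from camera to world coordinates); the wrist camera has in their place "T_tool_cam" (4x4, takes a point from camera to tool coordinates, whose origin is the TCP and whose axes are the flange's). Camera axes: x right, y down, z forward; pixel columns grow to the right and rows downward; lengths in m; the calibration is good to about 2 mm. A picture is of the moment at which its call begins: read the wrist's pose just before it. get_calibration takes no time and is no camera call.
- r.job_done(): hands the job in, once; it reports no verdict.
The state is a dict: "clock": time; "joint_pos": joint angles; "qvel": joint speeds; "effort": joint torques, N m; "eef_pos": TCP position; "ee_rot": TCP orientation; "force": force on the tool from outside, world axes, zero at the start; "moment": the same for the moment, N m; "width": finger opening in m.
Only numpy, scipy, OpenCV 4.12 (cv2) and the standard library are available. Lean on these libraries where they do the work, as an engineer would, in place of code of your own. Each camera call takes 0.05 s, during which the arm holds its last target.

## Working session

There is one attempt and no reset: what is moved stays moved. The work goes in short steps, Python scripts to look and compute and a tool call to move; the robot and the scene stay as the last step left them, time stands still between calls to the robot, and variables do not carry over. Pictures are saved under pics/ and viewed, and the job is handed in when it is done.

Besides the shell and the picture viewer there is one more tool, called after "Request:" as name(argument=value, ...) on one line, values as JSON. step_arm: Moves the arm, as the interface text tells. Its arguments: {"type":"object","properties":{"targets":{"type":"array","items":{"type":"array","items":{"type":"number"}}},"force":{"type":"number"}},"required":["targets"]}

```bash
ls; mkdir -p pics; python3 - <<'E'
from bench import readout, viewer, r
import cv2, numpy as np
print(readout.sense()); print(r.grip_point_offset)
for n in ["scene","side","wrist"]:
    p,d=viewer.snapshot(n); cv2.imwrite(f"pics/{n}0.png",p[:,:,::-1]); np.savez(f"pics/{n}0.npz",p=p,d=d)
    print(n,viewer.get_calibration(n))
E
```

```text
pics
{'clock': 0.0, 'joint_pos': array([-1.29881962,  0.62935085,  0.03845792,  1.51836994, -0.02700754,
        0.99631946, -0.01996243]), 'qvel': array([-0.00162887, -0.00199628, -0.0005218 ,  0.00277959, -0.00042837,
       -0.00154096,  0.00078407]), 'effort': array([-6.52764120e-04, -5.63402224e+01,  1.22605138e+00, -1.93441129e+01,
        1.09644592e-02,  1.05855457e-02,  6.07102294e-06]), 'eef_pos': array([0.21517319, 0.61267974, 0.23038572]), 'ee_rot': array([-5.27978012e-01, -3.09660733e+00,  2.99419720e-03]), 'force': array([ 0.26800475,  0.01991585, -0.21719198]), 'moment': array([0.00273072, 0.01209852, 0.01427998]), 'width': 0.08571600557664087}
0.0187
scene {'mtx': array([[358.79306609,   0.        , 252.09511396],
       [  0.        , 358.79306609, 189.78248802],
       [  0.        ,   0.        ,   1.        ]]), 'extrinsics': array([[-0.54594454,  0.72158435, -0.42574708,  0.98879177],
       [ 0.83768826,  0.46107111, -0.29273163,  0.37065386],
       [-0.01493089, -0.51645857, -0.856182  ,  1.07089947],
       [ 0.        ,  0.        ,  0.        ,  1.        ]
[... 256 characters left out ...]
0.36922297, -0.57911362,  0.72684374, -0.96250154],
       [ 0.00514601, -0.78336876, -0.62153592,  0.97566986],
       [ 0.        ,  0.        ,  0.        ,  1.        ]])}
wrist {'mtx': array([[308.97640146,   0.        , 257.35012409],
       [  0.        , 308.97640146, 190.95321797],
       [  0.        ,   0.        ,   1.        ]]), 'T_tool_cam': array([[-8.01657092e-04, -9.63183570e-01, -2.68843390e-01,
         6.70634953e-02],
       [ 9.99999570e-01, -6.46592731e-04, -6.65328811e-04,
         1.39016886e-03],
       [ 4.67001597e-04, -2.68843807e-01,  9.63183674e-01,
        -1.41187008e-01],
       [ 0.00000000e+00,  0.00000000e+00,  0.00000000e+00,
         1.00000000e+00]])}
```

View pics/scene0.png

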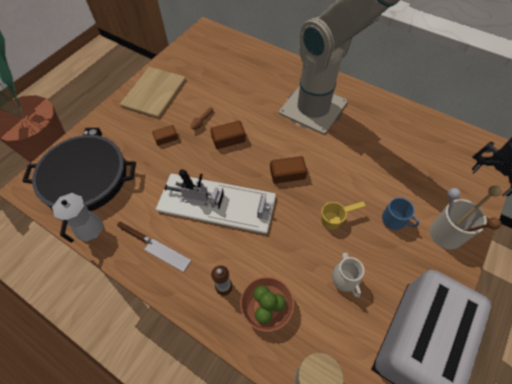

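View pics/side0.png

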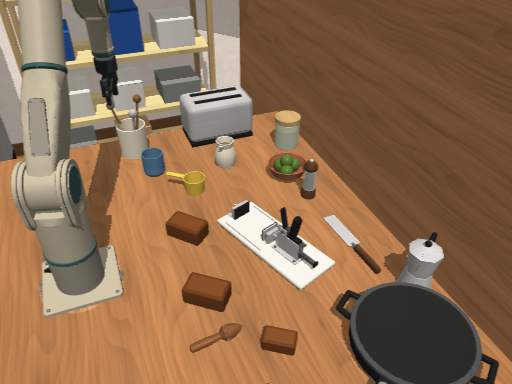

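View pics/wrist0.png

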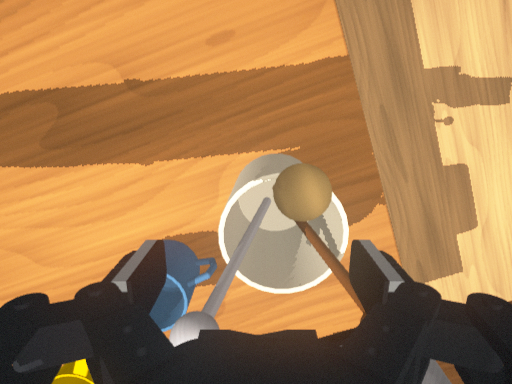

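The scene view shows three brown blocks: the smallest at (165,135), the others at (228,134) and (288,168). The board with its clamp is at (217,203). In the side view the small block is at (280,341) and the board at (275,243). Next I'll measure them.

```bash
cat > h.py <<'E'
import numpy as np, cv2
from bench import viewer, readout
from scipy.spatial.transform import Rotation as R
def cloud(n,d,T=None):
    c=viewer.get_calibration(n); K=c['mtx']; E=c['extrinsics'] if T is None else T@c['T_tool_cam']
    v,u=np.mgrid[:d.shape[0],:d.shape[1]]
    P=np.stack([(u-K[0,2])/K[0,0]*d,(v-K[1,2])/K[1,1]*d,d],-1)
    return P@E[:3,:3].T+E[:3,3]
def tool():
    s=readout.sense(); T=np.eye(4); T[:3,:3]=R.from_rotvec(s['ee_rot']).as_matrix(); T[:3,3]=s['eef_pos']; return T,s
def rect(xy):
    (c,wh,a)=cv2.minAreaRect((xy*1000).astype(np.float32)); return np.array(c)/1000,np.array(wh),a
E
python3 - <<'E'
from h import *
for n in ["scene","side"]:
    z=np.load(f"pics/{n}0.npz"); p,d=z['p'],z['d']; W=cloud(n,d)
    hsv=cv2.cvtColor(p,cv2.COLOR_RGB2HSV)
    ok=(d>0)&(W[...,0]>-.1)&(W[...,0]<1.1)&(abs(W[...,1])<.8)
    tbl=ok&(abs(W[...,2])<.01); print(n,"table z",np.median(W[...,2][tbl]))
    # brown dark, raised
    m=ok&(W[...,2]>.025)&(W[...,2]<.09)&(hsv[...,0]<15)&(hsv[...,1]>110)&(hsv[...,2]<150)
    k,l,st,ce=cv2.connectedComponentsWithStats(m.astype(np.uint8))
    for i in range(1,k):
        if st[i,4]<60: continue
        q=W[l==i]; zt=np.percentile(q[:,2],95)
        t=q[q[:,2]>zt-.006]
        print(st[i,4],ce[i].round(),'ztop',zt.round(4),'top rect',rect(t[:,:2]),'mean',t.mean(0).round(4))
    m=ok&(abs(W[...,2]-.022)<.006)&(hsv[...,1]<60)&(hsv[...,2]>130)
    k,l,st,ce=cv2.connectedComponentsWithStats(m.astype(np.uint8))
    for i in range(1,k):
        if st[i,4]<500: continue
        q=W[l==i]; print('board',st[i,4],ce[i].round(),np.median(q[:,2]),rect(q[:,:2]),cv2.boxPoints(cv2.minAreaRect((q[:,:2]*1000).astype(np.float32))).round())
E
```

```text
scene table z 0.0014735184215840524
124 [198. 121.] ztop 0.0427 top rect (array([ 0.33622919, -0.32923798]), array([48.64046097, 27.83512688]), 11.817283630371094) mean [ 0.3364 -0.3287  0.0398]
628 [228. 133.] ztop 0.0589 top rect (array([ 0.31766476, -0.19262759]), array([ 71.7024231 , 117.91742706]), 53.32292938232422) mean [ 0.3181 -0.1913  0.0561]
277 [165. 133.] ztop 0.0434 top rect (array([ 0.44096786, -0.39725299]), array([51.90673447, 82.74398804]), 53.20241928100586) mean [ 0.4418 -0.3959  0.0404]
736 [288. 168.] ztop 0.0589 top rect (array([0.33447327, 0.07660617]), array([ 72.08364105, 117.11426544]), 42.448265075683594) mean [0.3349 0.0755 0.0563]
919 [268. 300.] ztop 0.0573 top rect (array([0.76808398, 0.25799835]), array([145.37124634, 145.39170837]), 31.160396575927734) mean [0.7664 0.2549 0.0552]
board 2690 [223. 206.] 0.023256846266931364 (array([ 0.56851428, -0.06584564]), array([151.48260498, 377.79919434]), 20.106903076171875) [[ 432.   86.]
 [ 562. -269.]
 [ 705. -217.]
 [ 575.  138.]]
side table z 0.0004651745167018051
263 [286. 169.] ztop 0.0542 top rect (arra
[... 240 characters left out ...]
 mean [0.3326 0.0707 0.055 ]
1209 [207. 289.] ztop 0.0575 top rect (array([ 0.31574997, -0.1965173 ]), array([ 73.08807373, 116.92077637]), 50.48782730102539) mean [ 0.3158 -0.1978  0.0549]
226 [229. 330.] ztop 0.042 top rect (array([ 0.3346524 , -0.33219611]), array([44.94083786, 25.27653885]), 17.55289077758789) mean [ 0.3343 -0.3334  0.039 ]
671 [280. 338.] ztop 0.041 top rect (array([ 0.4397066 , -0.40019641]), array([51.21800613, 83.14032745]), 55.10637283325195) mean [ 0.4396 -0.4013  0.0383]
board 2984 [275. 246.] 0.022097230298981974 (array([ 0.56738269, -0.0696785 ]), array([152.6580658 , 380.65716553]), 20.03226089477539) [[ 430.   83.]
 [ 561. -275.]
 [ 704. -222.]
 [ 574.  135.]]
```

```bash
cat >> h.py <<'E'
def plan(pos,yawx_deg):
    T,s=tool(); a=np.radians(yawx_deg)
    x=np.array([np.cos(a),np.sin(a),0]); z=np.array([0,0,-1.]); Rt=np.stack([x,np.cross(z,x),z],1)
    return R.from_matrix(T[:3,:3].T@Rt).as_rotvec().round(4), (T[:3,:3].T@(np.array(pos)-T[:3,3])).round(4)
E
python3 - <<'E'
from h import *
for n in ["scene","side"]:
    z=np.load(f"pics/{n}0.npz"); p,d=z['p'],z['d']; W=cloud(n,d)
    m=(d>0)&(abs(W[...,0]-.2)<.15)&(abs(W[...,1]-.6)<.2); 
    print(n,np.percentile(W[m][:,2],[90,99,100]))
    # board-frame clamp
    th=np.radians(20.07); O=np.array([.568,-.068]) if 0 else (np.array([.5685,-.0658]) if n=="scene" else np.array([.5674,-.0697]))
    bx=np.array([np.cos(th),np.sin(th)]); by=np.array([-bx[1],bx[0]])
    q=W[...,:2]-O; X=q@bx; Y=q@by; Z=W[...,2]
    m=(d>0)&(abs(X)<.036)&(abs(Y)<.2)&(Z>.03)&(Z<.2)
    for lo in np.arange(-.2,.2,.01):
        k=m&(Y>=lo)&(Y<lo+.01)
        if k.sum()>3: print(f"{lo:.2f}",k.sum(),Z[k].min().round(3),Z[k].max().round(3),'x',X[k].min().round(3),X[k].max().round(3))
for t in [((.5,.1,.33),150),((.45,-.385,.25),144)]: print(plan(*t))
E
```

```text
scene [0.2278364  0.38439161 0.40681918]
-0.18 13 0.043 0.058 x -0.01 0.009
-0.17 12 0.046 0.06 x -0.006 0.009
-0.16 14 0.042 0.057 x -0.005 0.006
-0.15 13 0.047 0.058 x -0.005 0.006
-0.14 14 0.047 0.059 x -0.005 0.006
-0.13 22 0.047 0.095 x -0.008 0.007
-0.12 27 0.03 0.092 x -0.014 0.023
-0.11 43 0.031 0.17 x -0.007 0.024
-0.10 69 0.03 0.175 x -0.009 0.019
-0.09 92 0.03 0.177 x -0.008 0.02
-0.08 91 0.034 0.164 x -0.011 0.013
-0.07 53 0.031 0.113 x -0.012 0.015
-0.06 42 0.034 0.111 x -0.011 0.015
-0.05 75 0.031 0.141 x -0.015 0.014
-0.04 90 0.032 0.172 x -0.013 0.019
-0.03 34 0.03 0.17 x -0.014 0.026
-0.02 17 0.043 0.061 x -0.007 0.01
-0.01 52 0.034 0.071 x -0.028 0.03
0.00 66 0.034 0.072 x -0.029 0.028
0.01 54 0.03 0.069 x -0.029 0.031
0.02 36 0.033 0.071 x -0.03 0.029
0.14 12 0.066 0.071 x -0.024 0.027
0.15 73 0.03 0.071 x -0.033 0.034
0.16 55 0.03 0.07 x -0.031 0.032
0.17 18 0.03 0.055 x -0.022 0.005
0.18 7 0.032 0.054 x -0.018 0.005
side [0.53784264 0.61380766 0.62953283]
-0.18 22 0.043 0.057 x -0.009 0.013
-0.17 18 0.041 0.058 x -0.006 0.008
-0.16 17 0.041 0.057 x -0.005 0.009
-
[... 209 characters left out ...]
015
-0.09 118 0.033 0.172 x -0.013 0.014
-0.08 58 0.032 0.146 x -0.014 -0.006
-0.07 45 0.032 0.106 x -0.012 -0.004
-0.06 87 0.031 0.112 x -0.014 0.015
-0.05 119 0.031 0.161 x -0.014 0.013
-0.04 87 0.03 0.172 x -0.023 0.009
-0.03 14 0.038 0.168 x -0.012 0.006
-0.02 17 0.043 0.058 x -0.023 0.004
-0.01 104 0.031 0.068 x -0.031 0.029
0.00 31 0.03 0.069 x -0.029 0.03
0.01 85 0.03 0.07 x -0.031 0.035
0.02 17 0.032 0.067 x -0.028 0.031
0.14 74 0.03 0.068 x -0.029 0.033
0.15 108 0.031 0.071 x -0.031 0.034
0.16 27 0.031 0.068 x -0.03 0.034
(array([-1.400e-03,  1.000e-04,  1.858e-01]), array([-0.4386, -0.3896, -0.0988]))
(array([-1.400e-03,  2.000e-04,  2.905e-01]), array([-0.5522, -0.8636, -0.0181]))
```

Request:
step_arm(targets=[[0, 0, 0.05, -0.03, -0.03, -0.06, -1], [0, 0, 0.18, -0.2, -0.15, -0.1, -1], [0, 0, 0.186, -0.4386, -0.3896, -0.1, -1], [0, 0, 0.186, -0.4386, -0.3896, -0.1, -1], [0, 0, 0.186, -0.4386, -0.3896, -0.1, -1], [0, 0, 0.186, -0.4386, -0.3896, -0.1, -1], [0, 0, 0.186, -0.4386, -0.3896, -0.1, -1], [0, 0, 0.186, -0.4386, -0.3896, -0.1, -1], [0, 0, 0.29, -0.54, -0.78, -0.05, -1], [0, 0, 0.29, -0.55, -0.86, -0.02, -1], [0, 0, 0.29, -0.55, -0.86, -0.02, -1], [0, 0, 0.29, -0.55, -0.86, -0.02, -1]])

```text
clock: 1.65
eef_pos: [0.4477, -0.0482, 0.2941]
ee_rot: [0.969, 2.988, -0.002]
force: [0.9, -0.1, -0.9]
width: 0.0853
```

```bash
python3 - <<'E'
from h import *
print(plan((.47,-.375,.22),144))
E
```

```text
(array([-0.0009,  0.0008,  0.001 ]), array([-0.2098, -0.2514,  0.0745]))
```

Request:
step_arm(targets=[[0, 0, 0, -0.21, -0.25, 0.07, -1], [0, 0, 0, -0.21, -0.25, 0.07, -1], [0, 0, 0, -0.21, -0.25, 0.07, -1], [0, 0, 0, -0.21, -0.25, 0.07, -1], [0, 0, 0, -0.21, -0.25, 0.07, -1], [0, 0, 0, -0.21, -0.25, 0.07, -1], [0, 0, 0, -0.21, -0.25, 0.07, -1], [0, 0, 0, -0.21, -0.25, 0.07, -1]])

```text
clock: 2.65
eef_pos: [0.4715, -0.3718, 0.2245]
ee_rot: [-0.966, -2.989, -0.001]
force: [0.8, 0.3, -0.2]
width: 0.0854
```

```bash
cat > w.py <<'E'
from h import *
import sys
T,s=tool(); p,d=viewer.snapshot('wrist'); cv2.imwrite(f"pics/{sys.argv[1]}.png",p[:,:,::-1])
np.savez(f"pics/{sys.argv[1]}.npz",p=p,d=d,T=T); print(s['eef_pos'].round(4),s['clock'])
E
python3 w.py w1
python3 - <<'E'
from h import *
z=np.load("pics/w1.npz"); p,d,T=z['p'],z['d'],z['T']; W=cloud('wrist',d,T); hsv=cv2.cvtColor(p,cv2.COLOR_RGB2HSV)
m=(d>0)&(W[...,2]>.02)&(W[...,2]<.07)&(hsv[...,0]<15)&(hsv[...,1]>110)&(hsv[...,2]<150)
k,l,st,ce=cv2.connectedComponentsWithStats(m.astype(np.uint8))
for i in range(1,k):
    if st[i,4]<300: continue
    q=W[l==i]; zt=np.percentile(q[:,2],95); t=q[q[:,2]>zt-.006]
    print(st[i],ce[i].round(),zt,rect(t[:,:2]),t.mean(0).round(4))
E
```

```text
[ 0.4715 -0.3718  0.2245] 2.65
[188   0  47  63 601] [215.  25.] 0.03705312022179669 (array([ 0.33444763, -0.32217578]), array([47.4956398 , 23.57682037]), 20.690670013427734) [ 0.3335 -0.3204  0.0342]
[197 120  49  77 564] [233. 148.] 0.03676568869973073 (array([ 0.44161304, -0.39603   ]), array([48.50449371, 82.6260376 ]), 55.34761428833008) [ 0.4394 -0.379   0.0348]
[ 193  286  110   49 1134] [248. 302.] 0.04721676832459548 (array([ 0.60447638, -0.48152661]), array([145.89732361,  17.68749619]), 76.5948486328125) [ 0.6018 -0.4763  0.045 ]
```

View pics/w1.png

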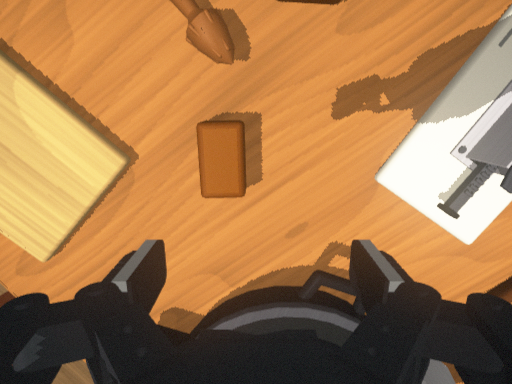

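```bash
python3 - <<'E'
from h import *
z=np.load("pics/w1.npz"); p,d,T=z['p'],z['d'],z['T']; W=cloud('wrist',d,T); hsv=cv2.cvtColor(p,cv2.COLOR_RGB2HSV)
sub=np.zeros(d.shape,bool); sub[100:215,180:265]=1
m=sub&(W[...,2]>.02)
q=W[m]; zt=np.percentile(q[:,2],95); t=q[q[:,2]>.02]
print(zt,rect(t[:,:2]),t.mean(0).round(4))
for yaw in (144.5,): print(plan((.4410,-.3975,.09),yaw),plan((.4410,-.3975,.008),yaw))
E
```

```text
0.03784390542000573 (array([ 0.43977847, -0.38646994]), array([65.34381104, 99.63146973]), 54.974510192871094) [ 0.4401 -0.3945  0.0391]
(array([ 0.0006,  0.0003, -0.0051]), array([ 0.0099, -0.039 ,  0.1347])) (array([ 0.0006,  0.0003, -0.0051]), array([ 0.0099, -0.039 ,  0.2167]))
```

Request:
step_arm(targets=[[0, 0, -0.015, 0.01, -0.039, 0.06, -1], [0, 0, -0.015, 0.01, -0.039, 0.12, -1], [0, 0, -0.015, 0.01, -0.039, 0.17, -1], [0, 0, -0.015, 0.01, -0.039, 0.205, -1], [0, 0, -0.015, 0.01, -0.039, 0.217, -1], [0, 0, -0.015, 0.01, -0.039, 0.217, -1]], force=30)

```text
clock: 3.45
eef_pos: [0.4416, -0.3967, 0.0081]
ee_rot: [0.941, 2.997, 0.001]
force: [-0.2, 0.5, -0.5]
width: 0.0855
```

```bash
python3 w.py w2
```

```text
[ 0.4416 -0.3967  0.0081] 3.45
```

View pics/w2.png

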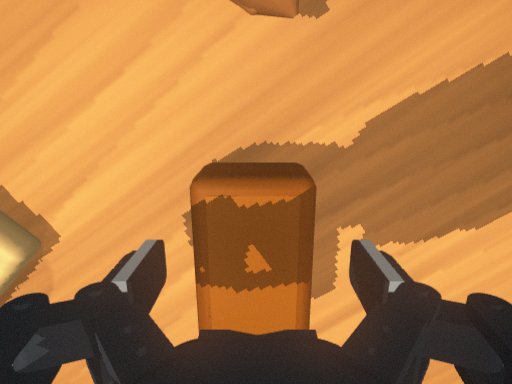

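The panela sits between the open pads, spanning columns 192–315, and it is aligned. I'll check its lengthwise offset before gripping.

```bash
python3 - <<'E'
from h import *
z=np.load("pics/w2.npz"); p,d,T=z['p'],z['d'],z['T']; W=cloud('wrist',d,T)
Q=(W-T[:3,3])@T[:3,:3]
for u in (220,254,290):
    for v in range(155,215,6): print(u,v,Q[v,u].round(4),W[v,u,2].round(4))
m=(W[...,2]>.025)&(W[...,2]<.05)&(abs(Q[...,1])<.035)&(Q[...,0]<.06)&(Q[...,0]>0.005)
print(Q[m][:,1].min(),Q[m][:,1].max(),Q[m][:,0].max())
E
```

```text
220 155 [ 0.0438 -0.0168  0.0092] -0.0011
220 161 [ 0.0407 -0.0169  0.0095] -0.0014
220 167 [ 0.041 -0.015 -0.007] 0.0152
220 173 [ 0.0412 -0.0134 -0.0204] 0.0285
220 179 [ 0.0403 -0.0127 -0.0268] 0.0349
220 185 [ 0.0381 -0.0126 -0.0276] 0.0358
220 191 [ 0.0356 -0.0128 -0.027 ] 0.0351
220 197 [ 0.0335 -0.0127 -0.0282] 0.0363
220 203 [ 0.0312 -0.0128 -0.0283] 0.0364
220 209 [ 0.0293 -0.0127 -0.0298] 0.038
254 155 [ 0.0438 -0.0001  0.0091] -0.001
254 161 [ 0.0409 -0.0001  0.0087] -0.0006
254 167 [ 0.0413  0.0001 -0.0085] 0.0167
254 173 [ 0.0414  0.0002 -0.0213] 0.0294
254 179 [ 0.0402  0.0003 -0.0265] 0.0346
254 185 [ 0.0381  0.0003 -0.0276] 0.0357
254 191 [ 0.0359  0.0003 -0.0281] 0.0362
254 197 [ 0.0339  0.0003 -0.0295] 0.0376
254 203 [ 0.0315  0.0002 -0.0292] 0.0374
254 209 [ 0.0287  0.0002 -0.0281] 0.0363
290 155 [0.0436 0.0176 0.0102] -0.0021
290 161 [0.0407 0.0176 0.0096] -0.0014
290 167 [ 0.0412  0.0158 -0.008 ] 0.0162
290 173 [ 0.041   0.0147 -0.0194] 0.0275
290 179 [ 0.0401  0.014  -0.0264] 0.0345
290 185 [ 0.0381  0.0139 -0.0275] 0.0357
290 191 [ 0.0363  0.0138 -0.0296] 0.0377
290 197 [ 0.0337  0.0139 -0.0289] 0.037
290 203 [ 0.0313  0.014  -0.0287] 0.0368
290 209 [ 0.0288  0.0141 -0.0286] 0.0367
-0.025392716144011857 0.024717425272349346 0.041710427738476795
```

Request:
step_arm(targets=[[0, 0, 0, 0, 0, 0, 1], [0, 0, 0, 0, 0, 0, 1], [0, 0, 0, 0, 0, 0, 1], [0, 0, 0, 0, 0, 0, 1], [0, 0, 0, 0, 0, 0, 1], [0, 0, 0, 0, 0, 0, 1]], force=40)

```text
clock: 4.25
eef_pos: [0.4428, -0.3983, 0.0106]
ee_rot: [0.94, 2.993, -0.002]
force: [-1.0, 1.0, 7.0]
width: 0.0493
```

```bash
python3 - <<'E'
from h import *
print(plan((.5342,.0247,.24),110.07)); print(tool()[1]['ee_rot'])
E
```

```text
(array([0.0018, 0.0045, 0.6118]), array([ 0.1658,  0.3993, -0.23  ]))
[ 9.40012886e-01  2.99277721e+00 -1.64600829e-03]
```

Request:
step_arm(targets=[[0, 0, 0, 0, 0, -0.03, 1], [0, 0, 0, 0, 0, -0.08, 1], [0, 0, 0, 0, 0, -0.14, 1], [0, 0, 0, 0, 0, -0.2, 1], [0, 0, 0, 0, 0, -0.23, 1], [0, 0, 0, 0, 0, -0.23, 1]])

```text
clock: 5.0
eef_pos: [0.4428, -0.3987, 0.2434]
ee_rot: [0.938, 2.988, -0.005]
force: [-0.3, 0.4, -2.6]
width: 0.0495
```

```bash
python3 - <<'E'
from h import *
print(plan((.5342,.0247,.24),110.07)); 
E
```

```text
(array([0.0033, 0.01  , 0.6118]), array([0.1671, 0.3996, 0.0017]))
```

Request:
step_arm(targets=[[0.001, 0.003, 0.12, 0.02, 0.05, 0, 1], [0.003, 0.01, 0.25, 0.045, 0.105, 0, 1], [0.003, 0.01, 0.37, 0.07, 0.16, 0, 1], [0.003, 0.01, 0.5, 0.09, 0.215, 0, 1], [0.003, 0.01, 0.6118, 0.113, 0.27, 0, 1], [0.003, 0.01, 0.6118, 0.135, 0.325, 0, 1], [0.003, 0.01, 0.6118, 0.155, 0.37, 0, 1], [0.003, 0.01, 0.6118, 0.167, 0.3996, 0, 1], [0.003, 0.01, 0.6118, 0.167, 0.3996, 0, 1], [0.003, 0.01, 0.6118, 0.167, 0.3996, 0, 1]])

```text
clock: 6.25
eef_pos: [0.5332, 0.0238, 0.2405]
ee_rot: [-1.8, -2.573, 0.003]
force: [-0.3, -0.4, -2.6]
width: 0.0494
```

```bash
python3 w.py w3; python3 - <<'E'
from h import *
print(plan((.5342,.0247,.040),110.07)); 
p,d=viewer.snapshot('side'); cv2.imwrite("pics/side1.png",p[:,:,::-1])
E
```

```text
[0.5332 0.0238 0.2405] 6.25
(array([-0.0018,  0.0003, -0.0018]), array([0.0011, 0.0016, 0.2009]))
```

View pics/w3.png

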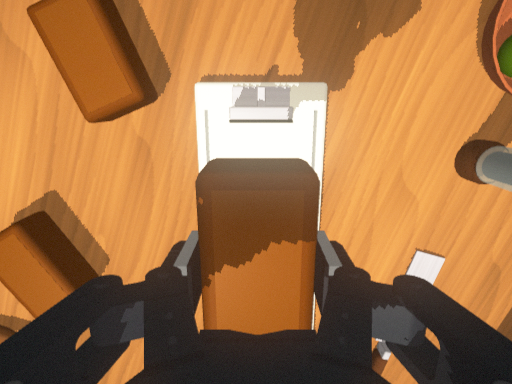

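View pics/side1.png

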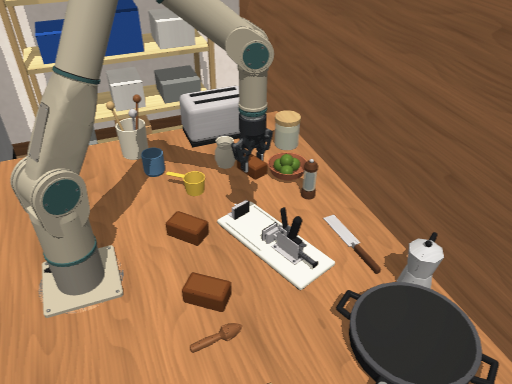

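The wrist view shows the end jaw at (262,105), with board edges at columns 195 and 327. I'll measure the jaw face relative to the tool and the held panela.

```bash
python3 - <<'E'
from h import *
z=np.load("pics/w3.npz"); p,d,T=z['p'],z['d'],z['T']; W=cloud('wrist',d,T); Q=(W-T[:3,3])@T[:3,:3]
for v in range(82,180,4): print(v,Q[v,261].round(4),W[v,261,2].round(4))
for v in (140,): 
    for u in list(range(190,202,2))+list(range(320,334,2)): print(u,Q[v,u].round(4),W[v,u,2].round(4))
for u in list(range(226,236,2))+list(range(288,298,2)): print('jaw',u,Q[112,u].round(4),W[112,u,2].round(4))
# board white mask
hsv=cv2.cvtColor(p,cv2.COLOR_RGB2HSV)
m=(abs(W[...,2]-.022)<.006)&(hsv[...,1]<60)&(hsv[...,2]>130)&(np.arange(384)[:,None]<155)
for v in (90,110,130,150):
    uu=np.where(m[v])[0]; print('b',v,uu[0],uu[-1],Q[v,uu[0]].round(4),Q[v,uu[-1]].round(4))
E
```

```text
82 [0.0926 0.0056 0.2205] 0.02
86 [0.0881 0.0056 0.2159] 0.0246
90 [0.0828 0.0053 0.1896] 0.0509
94 [0.0789 0.0053 0.1893] 0.0512
98 [0.075  0.0053 0.1899] 0.0506
102 [0.0711 0.0053 0.19  ] 0.0505
106 [0.0672 0.0052 0.1764] 0.0641
110 [0.0633 0.0052 0.1757] 0.0648
114 [0.0595 0.0052 0.1755] 0.065
118 [0.0556 0.0052 0.1764] 0.0641
122 [0.0517 0.0052 0.1758] 0.0647
126 [0.0448 0.0057 0.2207] 0.0198
130 [0.0404 0.0057 0.2201] 0.0204
134 [0.0358 0.0058 0.2204] 0.0201
138 [0.0311 0.0058 0.221 ] 0.0195
142 [0.0267 0.0058 0.2197] 0.0208
146 [0.022  0.0058 0.2202] 0.0203
150 [0.0172 0.0058 0.2209] 0.0196
154 [0.0126 0.0058 0.2199] 0.0206
158 [0.0438 0.0033 0.0057] 0.2348
162 [ 0.0442  0.0032 -0.007 ] 0.2475
166 [ 0.0441  0.0031 -0.0154] 0.2559
170 [ 0.0438  0.003  -0.0223] 0.2628
174 [ 0.0427  0.003  -0.0246] 0.2652
178 [ 0.0411  0.003  -0.0245] 0.265
190 [ 0.0265 -0.0815  0.2428] -0.002
192 [ 0.0266 -0.0789  0.2419] -0.0012
194 [ 0.0267 -0.0763  0.241 ] -0.0003
196 [ 0.0266 -0.074   0.2422] -0.0015
198 [ 0.0288 -0.0677  0.2217] 0.019
200 [ 0.029  -0.0651  0.2203] 0.0204
320 [0.0289 0.0742 0
[... 166 characters left out ...]
0908 0.2411] -0.0008
332 [0.0265 0.0934 0.2418] -0.0015
jaw 226 [ 0.0605 -0.034   0.2202] 0.0204
jaw 228 [ 0.0604 -0.0318  0.2216] 0.019
jaw 230 [ 0.0614 -0.0257  0.177 ] 0.0636
jaw 232 [ 0.0614 -0.0236  0.1753] 0.0653
jaw 234 [ 0.0615 -0.0216  0.1751] 0.0655
jaw 288 [0.0614 0.0321 0.1768] 0.0636
jaw 290 [0.0614 0.034  0.1756] 0.0648
jaw 292 [0.0614 0.0361 0.1769] 0.0636
jaw 294 [0.0604 0.0431 0.2198] 0.0206
jaw 296 [0.0604 0.0454 0.2206] 0.0198
b 90 195 326 [ 0.0842 -0.0679  0.2208] [0.0841 0.0783 0.2215]
b 110 196 325 [ 0.0627 -0.0681  0.2216] [0.0626 0.0782 0.2207]
b 130 197 324 [ 0.0403 -0.0682  0.2217] [0.0402 0.0784 0.2209]
b 150 198 323 [ 0.0173 -0.0681  0.2207] [0.0169 0.0789 0.2224]
```

Request:
step_arm(targets=[[-0.002, 0, 0, 0.001, 0.0045, 0.05, 1], [-0.002, 0, 0, 0.001, 0.0045, 0.105, 1], [-0.002, 0, 0, 0.001, 0.0045, 0.15, 1], [-0.002, 0, 0, 0.001, 0.0045, 0.185, 1], [-0.002, 0, 0, 0.001, 0.0045, 0.197, 1], [-0.002, 0, 0, 0.001, 0.0045, 0.2, 1], [-0.002, 0, 0, 0.001, 0.0045, 0.2, 1]])

```text
clock: 7.22
eef_pos: [0.5382, 0.0251, 0.0422]
ee_rot: [1.803, 2.57, 0.003]
force: [-0.7, -0.1, -2.0]
width: 0.0493
```

```bash
python3 w.py w4; python3 - <<'E'
from h import *
z=np.load("pics/w4.npz"); p,d,T=z['p'],z['d'],z['T']; W=cloud('wrist',d,T); Q=(W-T[:3,3])@T[:3,:3]
for v in range(20,240,8): print(v,Q[v,257].round(4),W[v,257,2].round(4))
E
```

```text
[0.5382 0.0251 0.0422] 7.225
20 [0.1123 0.0014 0.0434] -0.0012
28 [0.1084 0.0014 0.0433] -0.0011
36 [0.1045 0.0014 0.0437] -0.0016
44 [ 0.0685  0.0016 -0.1412] 0.1833
52 [0.0937 0.0014 0.0254] 0.0167
60 [ 0.0857  0.0015 -0.008 ] 0.0502
68 [ 0.0826  0.0015 -0.0089] 0.0511
76 [ 0.0796  0.0015 -0.0091] 0.0512
84 [ 0.0765  0.0015 -0.0088] 0.051
92 [ 0.0734  0.0015 -0.009 ] 0.0511
100 [ 0.0703  0.0015 -0.0077] 0.0499
108 [ 0.0673  0.0015 -0.022 ] 0.0641
116 [ 0.0644  0.0015 -0.0225] 0.0646
124 [ 0.0615  0.0015 -0.0229] 0.0651
132 [ 0.0586  0.0015 -0.023 ] 0.0652
140 [ 0.0554  0.0015 -0.0219] 0.064
148 [ 0.0524  0.0015 -0.0224] 0.0646
156 [0.0421 0.0014 0.0226] 0.0196
164 [ 0.044   0.0014 -0.0106] 0.0528
172 [ 0.0429  0.0014 -0.0218] 0.064
180 [ 0.0407  0.0015 -0.0261] 0.0683
188 [ 0.0373  0.0014 -0.0251] 0.0673
196 [ 0.0343  0.0014 -0.026 ] 0.0682
204 [ 0.0311  0.0014 -0.0264] 0.0686
212 [ 0.0277  0.0014 -0.026 ] 0.0682
220 [ 0.0245  0.0014 -0.0264] 0.0686
228 [ 0.021   0.0014 -0.0263] 0.0685
236 [ 0.0171  0.0014 -0.0253] 0.0675
```

View pics/w4.png

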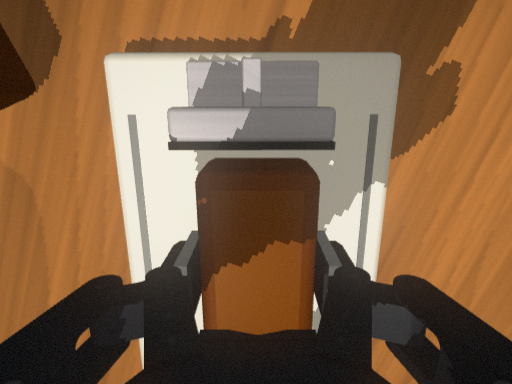

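Jaw centre is at column 251.5 and the panela at 258, so it needs about 2.5 mm sideways. The gap to the end jaw is about 7.5 mm and the drop about 8 mm.

Request:
step_arm(targets=[[0, 0, 0, 0.001, -0.0025, 0.003, 1], [0, 0, 0, 0.001, -0.0025, 0.006, 1], [0, 0, 0, 0.001, -0.0025, 0.007, 1], [0, 0, 0, 0.001, -0.0025, 0.007, 1]])

```text
clock: 7.78
eef_pos: [0.5356, 0.0254, 0.0353]
ee_rot: [1.802, 2.57, 0.003]
force: [-0.1, -0.4, -2.1]
width: 0.049
```

Request:
step_arm(targets=[[0, 0, 0, 0, 0, 0.001, 1], [0, 0, 0, 0, 0, 0.002, 1], [0, 0, 0, 0, 0, 0.002, 1]])

```text
clock: 8.15
eef_pos: [0.5356, 0.0254, 0.0332]
ee_rot: [1.802, 2.57, 0.003]
force: [0.0, -0.2, -2.6]
width: 0.0494
```

Request:
step_arm(targets=[[0, 0, 0, 0, 0, 0.001, 1], [0, 0, 0, 0, 0, 0.0015, 1], [0, 0, 0, 0, 0, 0.0015, 1]])

```text
clock: 8.52
eef_pos: [0.5356, 0.0254, 0.0326]
ee_rot: [1.802, 2.57, 0.004]
force: [-1.6, 0.4, 7.0]
width: 0.0489
```

Request:
step_arm(targets=[[0, 0, 0, 0, 0, 0, -0.5], [0, 0, 0, 0, 0, 0, -0.7], [0, 0, 0, 0, 0, 0, -1], [0, 0, 0, 0, 0, 0, -1], [0, 0, 0, 0, 0, -0.03, -1], [0, 0, 0, 0, 0, -0.08, -1], [0, 0, 0, 0, 0, -0.14, -1], [0, 0, 0, 0, 0, -0.19, -1], [0, 0, 0, 0, 0, -0.19, -1]])

```text
clock: 9.65
eef_pos: [0.5376, 0.0251, 0.2264]
ee_rot: [1.799, 2.565, 0.012]
force: [-0.0, 0.7, -0.3]
width: 0.0851
```

```bash
python3 w.py w5; python3 - <<'E'
from h import *
for n in ["scene","side"]:
    p,d=viewer.snapshot(n); np.savez(f"pics/{n}2.npz",p=p,d=d)
    O=np.array([.5685,-.0658]) if n=="scene" else np.array([.5674,-.0697])
    W=cloud(n,d); th=np.radians(20.07); bx=np.array([np.cos(th),np.sin(th)]); by=np.array([-bx[1],bx[0]])
    q=W[...,:2]-O; X=q@bx; Y=q@by; Z=W[...,2]
    m=(d>0)&(abs(X)<.035)&(Y>0.05)&(Y<.146)&(Z>.055)&(Z<.064)
    print(n,m.sum(),Z[m].mean(),rect(np.stack([X[m],Y[m]],-1)))
    v,u=np.where((abs(X)<.12)&(abs(Y)<.2)&(d>0)); 
    c=p[max(0,v.min()-10):v.max()+10,max(0,u.min()-10):u.max()+10]; cv2.imwrite(f"pics/{n}2c.png",cv2.resize(c,None,fx=3.5,fy=3.5,interpolation=cv2.INTER_CUBIC)[:600,:800,::-1])
E
```

```text
[0.5376 0.0251 0.2264] 9.65
scene 317 0.060610194726314695 (array([0.00106731, 0.09909546]), array([84.30027008, 50.8320694 ]), 88.80422973632812)
side 270 0.05971431146622703 (array([0.0013161 , 0.10040704]), array([87.08901978, 52.12619781]), 88.97320556640625)
```

View pics/w5.png

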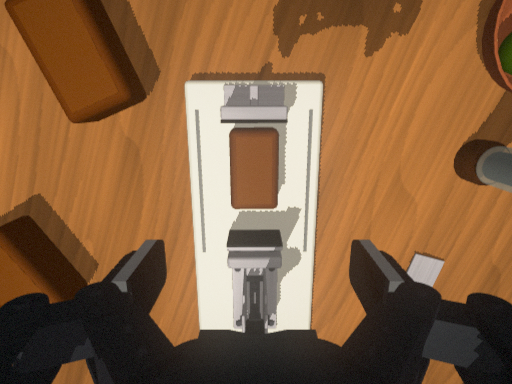

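View pics/side2c.png

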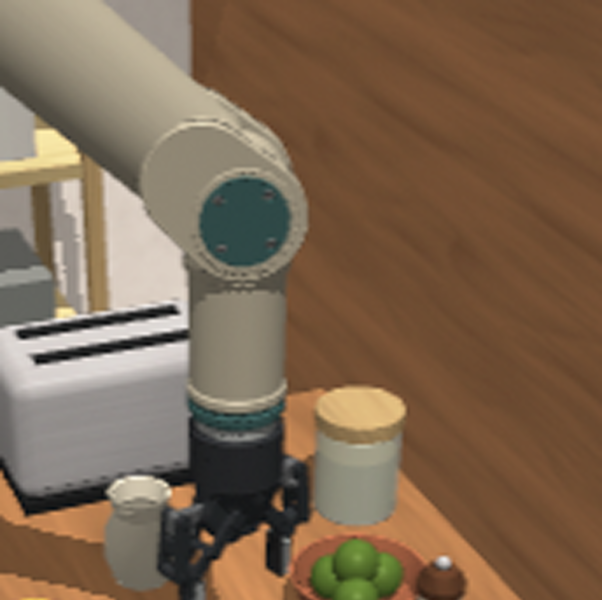

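The wrist view shows the panela (230–278, 127–208) flat between the end jaw (row 122) and the plate (row 231), and it has been released. Both fixed cameras put it at board x of about 1 mm, y of about 0.0995 m, and within 1.2°. Next is the plate position and the push approach.

```bash
python3 - <<'E'
from h import *
z=np.load("pics/w5.npz"); p,d,T=z['p'],z['d'],z['T']; W=cloud('wrist',d,T); Q=(W-T[:3,3])@T[:3,:3]
for v in list(range(112,130,2))+list(range(200,262,3)): print(v,Q[v,254].round(4),W[v,254,2].round(4), p[v,254])
th=np.radians(20.07); bx=np.array([np.cos(th),np.sin(th)]); by=np.array([-bx[1],bx[0]]); O=np.array([.568,-.068])
q=(T[:2,3]-O); print('tcp board',q@bx,q@by)
def bw(x,y,zz): return (*(O+x*bx+y*by),zz)
print(plan(bw(.001,.0,.25),110.07),plan(bw(.001,.0,.15),110.07))
E
```

```text
112 [ 0.0617 -0.0016  0.1619] 0.0643 [192 183 180]
114 [ 0.0599 -0.0016  0.1623] 0.0639 [196 185 181]
116 [ 0.0581 -0.0016  0.1613] 0.0649 [194 187 182]
118 [ 0.0561 -0.0016  0.1627] 0.0636 [186 178 175]
120 [ 0.0544 -0.0016  0.1603] 0.066 [72 63 58]
122 [ 0.0525 -0.0016  0.1615] 0.0647 [79 70 64]
124 [ 0.0479 -0.0021  0.207 ] 0.0192 [159 153 139]
126 [ 0.0458 -0.0021  0.2066] 0.0197 [147 140 125]
128 [ 0.0457 -0.0018  0.1773] 0.049 [77 60 41]
200 [-0.0272 -0.002   0.1663] 0.0602 [146  92  54]
203 [-0.031  -0.002   0.1677] 0.0587 [146  93  57]
206 [-0.0344 -0.002   0.1681] 0.0584 [134  88  57]
209 [-0.0512 -0.0025  0.2073] 0.0192 [223 211 185]
212 [-0.0546 -0.0025  0.2062] 0.0203 [161 155 137]
215 [-0.0586 -0.0025  0.2067] 0.0198 [161 154 138]
218 [-0.0615 -0.0025  0.2045] 0.0221 [159 152 136]
221 [-0.0657 -0.0025  0.2053] 0.0212 [158 151 135]
224 [-0.0698 -0.0026  0.2061] 0.0204 [161 153 138]
227 [-0.0735 -0.0026  0.2055] 0.0211 [158 152 136]
230 [-0.0749 -0.0025  0.1998] 0.0268 [87 81 71]
233 [-0.0744 -0.0024  0.1896] 0.037 [68 64 57]
236 [-0.0746 -0.0023  0.1816] 0.045 [72 66 60]
239 [-0.0747 -0.0022  0.1738] 0.0528 [68 61 56]
242 [-0.0744 -0.0022  0.1653] 0.0613 [64 59 51]
245 [-0.076  -0.0021  0.1612] 0.0654 [75 69 62]
248 [-0.0801 -0.0021  0.1624] 0.0641 [206 198 193]
251 [-0.0915 -0.0024  0.1782] 0.0484 [115 109 106]
254 [-0.0913 -0.0023  0.1704] 0.0562 [101  96  93]
257 [-0.0917 -0.0022  0.1643] 0.0623 [126 121 116]
260 [-0.0938 -0.0022  0.1615] 0.0651 [186 182 175]
tcp board 0.0033805751907815696 0.09787327803437329
(array([ 0.0017, -0.0003, -0.0023]), array([-0.0996,  0.001 , -0.0283])) (array([ 0.0017, -0.0003, -0.0023]), array([-0.0996,  0.0008,  0.0717]))
```

Request:
step_arm(targets=[[0, 0, 0, -0.05, 0, -0.02, 1], [0, 0, 0, -0.0996, 0, -0.02, 1], [0, 0, 0, -0.0996, 0, -0.02, 1], [0, 0, 0, -0.0996, 0, 0.03, 1], [0, 0, 0, -0.0996, 0, 0.076, 1], [0, 0, 0, -0.0996, 0, 0.076, 1]])

```text
clock: 10.55
eef_pos: [0.5642, -0.0662, 0.1414]
ee_rot: [-1.797, -2.566, 0.005]
force: [0.2, -0.4, 0.5]
width: -0.0
```

```bash
python3 w.py w6; python3 - <<'E'
from h import *
p,d=viewer.snapshot('side'); cv2.imwrite("pics/side3.png",cv2.resize(p[130:300,180:380],None,fx=4,fy=3.5,interpolation=cv2.INTER_CUBIC)[:,:,::-1])
E
```

```text
[ 0.5642 -0.0662  0.1414] 10.55
```

View pics/w6.png

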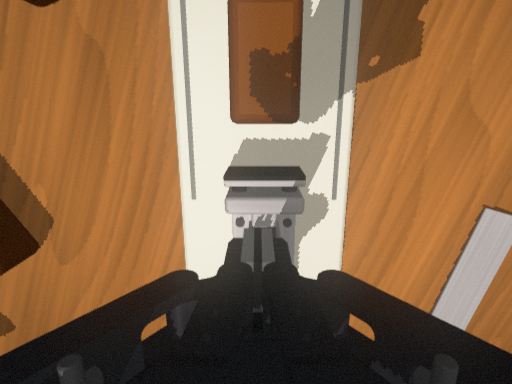

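View pics/side3.png

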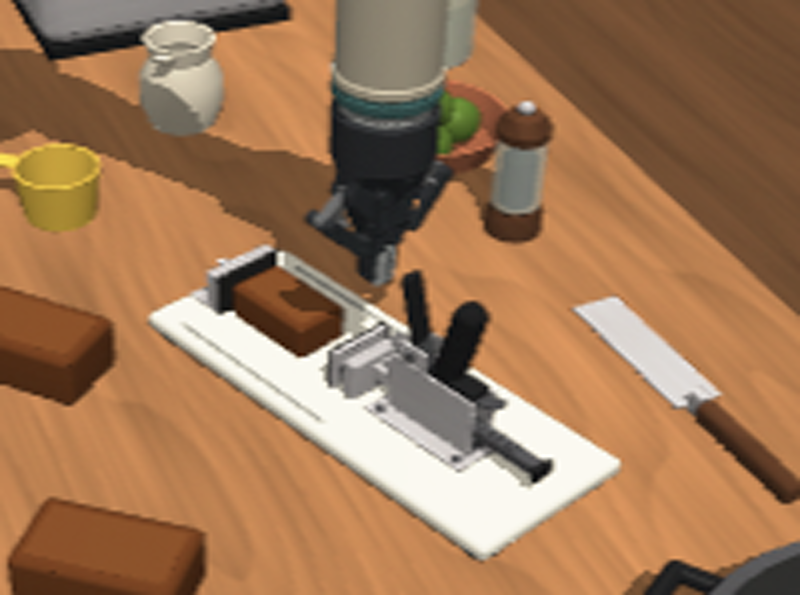

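Request:
step_arm(targets=[[0, 0, 0, -0.006, 0.004, -0.006, 1], [0, 0, 0, -0.014, 0.004, -0.006, 1], [0, 0, 0, -0.018, 0.004, -0.006, 1], [0, 0, 0, -0.018, 0.004, -0.006, 1]])

```text
clock: 11.15
eef_pos: [0.5783, -0.0821, 0.1522]
ee_rot: [-1.802, -2.573, -0.005]
force: [0.3, 4.0, 3.2]
width: 0.0002
```

```bash
cat > st.py <<'E'
from h import *
th=np.radians(20.07); bx=np.array([np.cos(th),np.sin(th)]); by=np.array([-bx[1],bx[0]]); O=np.array([.568,-.068])
T,s=tool(); q=s['eef_pos'][:2]-O; f=s['force'][:2]
print('board x,y',(q@bx).round(4),(q@by).round(4),'z',s['eef_pos'][2].round(4),'F bx,by,z',(f@bx).round(2),(f@by).round(2),s['force'][2].round(2),'yawx',np.degrees(np.arctan2(T[1,0],T[0,0])).round(2),'zaxis',T[:3,2].round(3),s['clock'])
E
python3 st.py
```

```text
board x,y 0.0049 -0.0168 z 0.1522 F bx,by,z 1.67 3.67 3.15 yawx 109.98 zaxis [ 0.001  0.003 -1.   ] 11.15
```

Request:
step_arm(targets=[[0, 0, 0, 0.006, -0.003, 0.004, 1], [0, 0, 0, 0.006, -0.003, 0.004, 1], [0, 0, 0, 0.006, -0.003, 0.004, 1]])

```text
clock: 11.52
eef_pos: [0.5732, -0.0782, 0.148]
ee_rot: [-1.803, -2.572, -0.003]
force: [0.2, 0.3, 0.8]
width: -0.0003
```

```bash
python3 st.py; python3 w.py w7
```

```text
board x,y 0.0014 -0.0114 z 0.148 F bx,by,z 0.33 0.23 0.8 yawx 109.96 zaxis [ 0.001  0.002 -1.   ] 11.525
[ 0.5732 -0.0782  0.148 ] 11.525
```

View pics/w7.png

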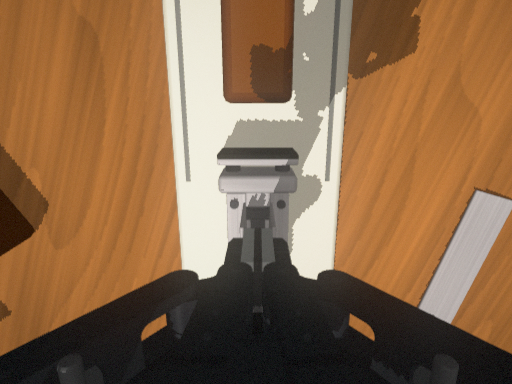

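The clamp head is centred at column 258, in line with the shut fingers. This will be a first careful stroke.

Request:
step_arm(targets=[[0, 0, 0, -0.008, 0, 0, 1], [0, 0, 0, -0.014, 0, 0, 1], [0, 0, 0, -0.02, 0, 0, 1], [0, 0, 0, -0.026, 0, 0, 1], [0, 0, 0, -0.029, 0, 0, 1], [0, 0, 0, -0.029, 0, 0, 1]])

```text
clock: 12.32
eef_pos: [0.5836, -0.1055, 0.1482]
ee_rot: [-1.803, -2.572, -0.004]
force: [-0.9, 4.8, 3.8]
width: -0.0002
```

```bash
python3 st.py; python3 w.py w8; python3 - <<'E'
from h import *
p,d=viewer.snapshot('side'); cv2.imwrite("pics/side4.png",cv2.resize(p[130:300,180:380],None,fx=4,fy=3.5,interpolation=cv2.INTER_CUBIC)[:,:,::-1])
E
```

```text
board x,y 0.0018 -0.0405 z 0.1482 F bx,by,z 0.82 4.84 3.78 yawx 109.94 zaxis [ 0.001  0.002 -1.   ] 12.325
[ 0.5836 -0.1055  0.1482] 12.325
```

View pics/side4.png

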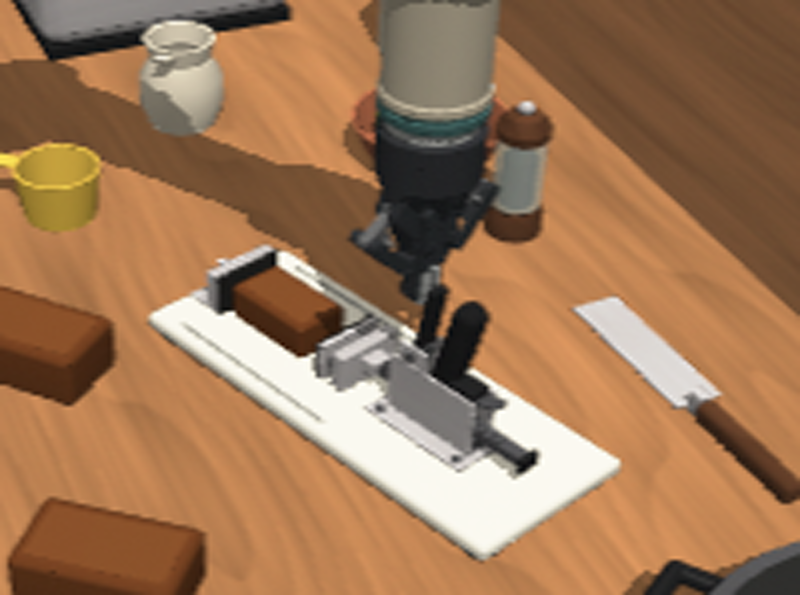

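View pics/w8.png

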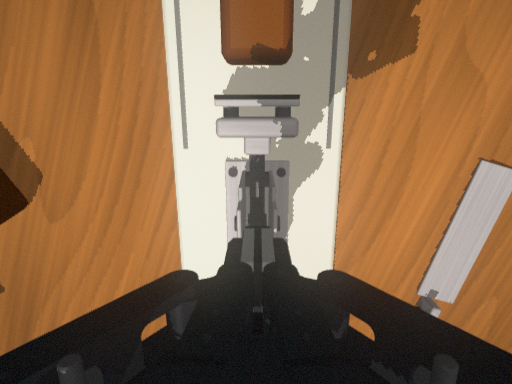

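```bash
cat > gap.py <<'E'
from h import *
import sys
th=np.radians(20.07); by=np.array([-np.sin(th),np.cos(th)]); O=np.array([.568,-.068])
for f in sys.argv[1:]:
    z=np.load(f"pics/{f}.npz"); p,d,T=z['p'],z['d'],z['T']; W=cloud('wrist',d,T); Y=(W[...,:2]-O)@by
    u=slice(245,272)
    yy=Y[:,u]; zz=W[:,u,2]; br=(p[:,u,0].astype(int)-p[:,u,2]>25)
    pan=(zz>.03)&(zz<.065)&br&(yy>0.03)&(yy<.15); pl=(zz>.05)&(zz<.07)&~br&(yy>-.02)&(yy<.08)
    pe=np.median([yy[pan[:,i],i].min() for i in range(27) if pan[:,i].any()]) ; fe=np.median([yy[pl[:,i],i].max() for i in range(27) if pl[:,i].any()])
    print(f,'panela rear',pe.round(4),'plate face',fe.round(4),'gap',(pe-fe).round(4))
E
python3 gap.py w5 w6 w7 w8
```

```text
w5 panela rear 0.0596 plate face 0.0228 gap 0.0367
w6 panela rear 0.0591 plate face 0.0225 gap 0.0366
w7 panela rear 0.0591 plate face 0.0225 gap 0.0366
w8 panela rear 0.059 plate face 0.0352 gap 0.0238
```

Request:
step_arm(targets=[[0, 0, 0, 0.01, 0, 0, 1], [0, 0, 0, 0.02, 0, 0, 1], [0, 0, 0, 0.03, 0, 0, 1], [0, 0, 0, 0.03, 0, 0, 1]])

```text
clock: 12.92
eef_pos: [0.5731, -0.0763, 0.1482]
ee_rot: [1.801, 2.574, 0.004]
force: [0.8, -0.1, 0.5]
width: 0.0003
```

```bash
python3 st.py; python3 w.py w9;python3 gap.py w9
```

```text
board x,y 0.0019 -0.0095 z 0.1482 F bx,by,z 0.71 -0.33 0.5 yawx 110.04 zaxis [ 0.001  0.002 -1.   ] 12.925
[ 0.5731 -0.0763  0.1482] 12.925
w9 panela rear 0.0595 plate face 0.0335 gap 0.026
```

Request:
step_arm(targets=[[0, 0, 0, 0, 0, 0, 1], [0, 0, 0, 0, 0, 0, 1], [0, 0, 0, 0, 0, 0, 1], [0, 0, 0, 0, 0, 0, 1]])

```text
clock: 13.48
eef_pos: [0.5733, -0.0772, 0.1483]
ee_rot: [1.802, 2.573, 0.003]
force: [0.9, 0.4, 0.9]
width: -0.0002
```

```bash
python3 st.py; python3 w.py w10;python3 gap.py w10
```

```text
board x,y 0.0019 -0.0105 z 0.1483 F bx,by,z 1.0 0.06 0.89 yawx 109.98 zaxis [ 0.002  0.001 -1.   ] 13.475
[ 0.5733 -0.0772  0.1483] 13.475
w10 panela rear 0.0592 plate face 0.0335 gap 0.0256
```

View pics/w10.png

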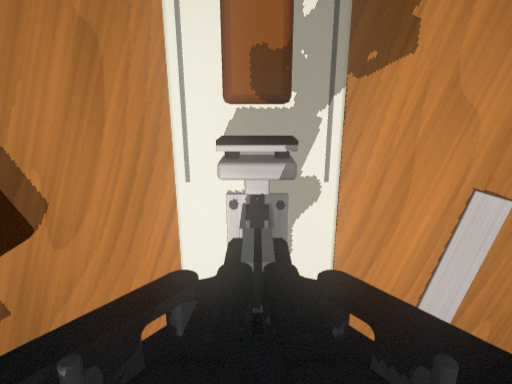

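```bash
python3 - <<'E'
from h import *
th=np.radians(20.07); by=np.array([-np.sin(th),np.cos(th)]); O=np.array([.568,-.068])
for f,r0 in (('w7',(138,200)),('w8',(85,140)),('w10',(110,165))):
    z=np.load(f"pics/{f}.npz"); p,d,T=z['p'],z['d'],z['T']; W=cloud('wrist',d,T); Y=(W[...,:2]-O)@by
    print(f,[(v,Y[v,250].round(4),W[v,250,2].round(3)) for v in range(*r0,3)])
E
```

```text
w7 [(138, np.float64(0.0296), np.float64(0.02)), (141, np.float64(0.0271), np.float64(0.021)), (144, np.float64(0.0244), np.float64(0.02)), (147, np.float64(0.0223), np.float64(0.024)), (150, np.float64(0.0225), np.float64(0.043)), (153, np.float64(0.0225), np.float64(0.06)), (156, np.float64(0.0207), np.float64(0.063)), (159, np.float64(0.0186), np.float64(0.063)), (162, np.float64(0.0163), np.float64(0.063)), (165, np.float64(0.0062), np.float64(0.022)), (168, np.float64(0.0064), np.float64(0.036)), (171, np.float64(0.0066), np.float64(0.049)), (174, np.float64(0.0063), np.float64(0.059)), (177, np.float64(0.0047), np.float64(0.062)), (180, np.float64(0.0029), np.float64(0.064)), (183, np.float64(0.0006), np.float64(0.064)), (186, np.float64(-0.0015), np.float64(0.065)), (189, np.float64(-0.0042), np.float64(0.064)), (192, np.float64(-0.0073), np.float64(0.061)), (195, np.float64(-0.0117), np.float64(0.054)), (198, np.float64(-0.014), np.float64(0.055))]
w8 [(85, np.float64(0.0437), np.float64(0.021)), (88, np.float64(0.0413), np.float64(0.022)), (91, np.float64(0.039), np.float64(
[... 913 characters left out ...]
oat64(0.02)), (122, np.float64(0.0439), np.float64(0.021)), (125, np.float64(0.0414), np.float64(0.021)), (128, np.float64(0.0388), np.float64(0.021)), (131, np.float64(0.0362), np.float64(0.02)), (134, np.float64(0.0338), np.float64(0.021)), (137, np.float64(0.0335), np.float64(0.043)), (140, np.float64(0.0333), np.float64(0.064)), (143, np.float64(0.0311), np.float64(0.064)), (146, np.float64(0.029), np.float64(0.064)), (149, np.float64(0.0267), np.float64(0.063)), (152, np.float64(0.0183), np.float64(0.021)), (155, np.float64(0.0174), np.float64(0.032)), (158, np.float64(0.0176), np.float64(0.048)), (161, np.float64(0.0173), np.float64(0.06)), (164, np.float64(0.0155), np.float64(0.063))]
```

Request:
step_arm(targets=[[0, 0, 0, -0.008, 0, 0, 1], [0, 0, 0, -0.016, 0, 0, 1], [0, 0, 0, -0.024, 0, 0, 1], [0, 0, 0, -0.0295, 0, 0, 1], [0, 0, 0, -0.0295, 0, 0, 1]])

```text
clock: 14.15
eef_pos: [0.5836, -0.1047, 0.1485]
ee_rot: [1.802, 2.573, 0.005]
force: [-0.8, 4.3, 4.3]
width: 0.0002
```

```bash
python3 st.py; python3 w.py w11;python3 gap.py w11
```

```text
board x,y 0.0021 -0.0399 z 0.1485 F bx,by,z 0.68 4.29 4.33 yawx 109.98 zaxis [ 0.002  0.002 -1.   ] 14.15
[ 0.5836 -0.1047  0.1485] 14.15
w11 panela rear 0.059 plate face 0.0426 gap 0.0164
```

Request:
step_arm(targets=[[0, 0, 0, 0.01, 0, 0, 1], [0, 0, 0, 0.02, 0, 0, 1], [0, 0, 0, 0.03, 0, 0, 1], [0, 0, 0, 0.038, 0, 0, 1], [0, 0, 0, 0.038, 0, 0, 1]])

```text
clock: 14.82
eef_pos: [0.5705, -0.0681, 0.1485]
ee_rot: [1.8, 2.574, 0.005]
force: [0.7, -0.4, -0.7]
width: -0.0
```

```bash
python3 st.py; python3 w.py w12;python3 gap.py w12; python3 - <<'E'
from h import *
p,d=viewer.snapshot('side'); cv2.imwrite("pics/side5.png",cv2.resize(p[130:300,180:380],None,fx=4,fy=3.5,interpolation=cv2.INTER_CUBIC)[:,:,::-1])
E
```

```text
board x,y 0.0023 -0.0009 z 0.1485 F bx,by,z 0.58 -0.59 -0.68 yawx 110.06 zaxis [ 0.002  0.002 -1.   ] 14.825
[ 0.5705 -0.0681  0.1485] 14.825
w12 panela rear 0.0596 plate face 0.0415 gap 0.0181
```

View pics/side5.png

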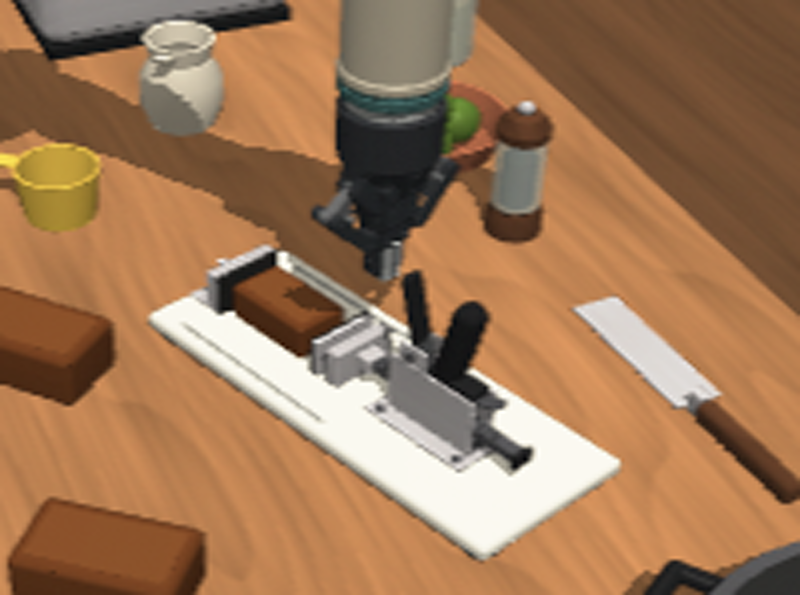

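Each stroke is gaining 8 mm (plate at 0.0335, then 0.0415). About 24 mm remains before the panela is seated against the end jaw, so I'll do two more full strokes.

Request:
step_arm(targets=[[0, 0, 0, -0.012, 0, 0, 1], [0, 0, 0, -0.02, 0, 0, 1], [0, 0, 0, -0.028, 0, 0, 1], [0, 0, 0, -0.036, 0, 0, 1], [0, 0, 0, -0.041, 0, 0, 1], [0, 0, 0, -0.041, 0, 0, 1], [0, 0, 0, -0.03, 0, 0, 1], [0, 0, 0, -0.02, 0, 0, 1], [0, 0, 0, -0.01, 0, 0, 1], [0, 0, 0, -0.006, 0, 0, 1], [0, 0, 0, -0.006, 0, 0, 1]])

```text
clock: 16.3
eef_pos: [0.5729, -0.0747, 0.1488]
ee_rot: [1.801, 2.572, 0.004]
force: [0.3, 0.5, -0.1]
width: 0.0001
```

```bash
python3 st.py; python3 w.py w13;python3 gap.py w13
```

```text
board x,y 0.0023 -0.008 z 0.1488 F bx,by,z 0.48 0.34 -0.14 yawx 110.01 zaxis [ 0.003  0.001 -1.   ] 16.3
[ 0.5729 -0.0747  0.1488] 16.3
w13 panela rear 0.0595 plate face 0.0494 gap 0.01
```

Request:
step_arm(targets=[[0, 0, 0, -0.008, 0, 0.001, 1], [0, 0, 0, -0.016, 0, 0.001, 1], [0, 0, 0, -0.024, 0, 0.001, 1], [0, 0, 0, -0.03, 0, 0.001, 1], [0, 0, 0, -0.0335, 0, 0.001, 1], [0, 0, 0, -0.0335, 0, 0.001, 1], [0, 0, 0, -0.025, 0, 0, 1], [0, 0, 0, -0.015, 0, 0, 1], [0, 0, 0, -0.005, 0, 0, 1], [0, 0, 0, 0, 0, 0, 1], [0, 0, 0, 0, 0, 0, 1]])

```text
clock: 17.73
eef_pos: [0.5731, -0.0749, 0.149]
ee_rot: [1.8, 2.572, 0.004]
force: [0.1, 0.4, -0.9]
width: 0.0
```

```bash
python3 st.py; python3 w.py w14;python3 gap.py w14
```

```text
board x,y 0.0024 -0.0083 z 0.149 F bx,by,z 0.19 0.34 -0.86 yawx 110.02 zaxis [ 0.003  0.001 -1.   ] 17.725
[ 0.5731 -0.0749  0.149 ] 17.725
w14 panela rear 0.0599 plate face 0.0572 gap 0.0027
```

View pics/w14.png

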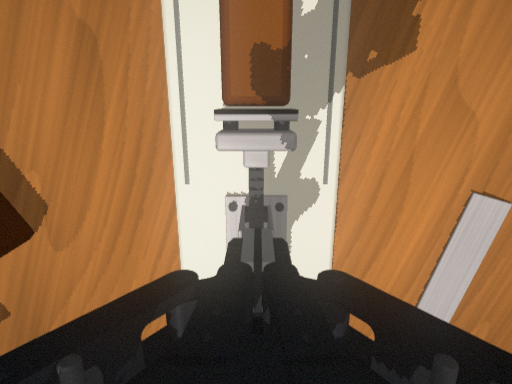

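The plate is now at 0.0572, about 3 mm from the panela. This next stroke is the closing one, so I'll creep it.

Request:
step_arm(targets=[[0, 0, 0, -0.008, 0, 0.001, 1], [0, 0, 0, -0.014, 0, 0.001, 1], [0, 0, 0, -0.02, 0, 0.001, 1], [0, 0, 0, -0.026, 0, 0.001, 1], [0, 0, 0, -0.028, 0, 0.001, 1], [0, 0, 0, -0.03, 0, 0.001, 1], [0, 0, 0, -0.03, 0, 0.001, 1]])

```text
clock: 18.65
eef_pos: [0.5832, -0.1024, 0.1482]
ee_rot: [1.802, 2.573, 0.006]
force: [-2.1, 5.0, 4.6]
width: 0.0003
```

```bash
python3 st.py; python3 w.py w15;python3 gap.py w15
```

```text
board x,y 0.0025 -0.0375 z 0.1482 F bx,by,z -0.2 5.45 4.61 yawx 110.01 zaxis [ 0.003  0.003 -1.   ] 18.65
[ 0.5832 -0.1024  0.1482] 18.65
w15 panela rear 0.0668 plate face 0.0648 gap 0.0019
```

View pics/w15.png

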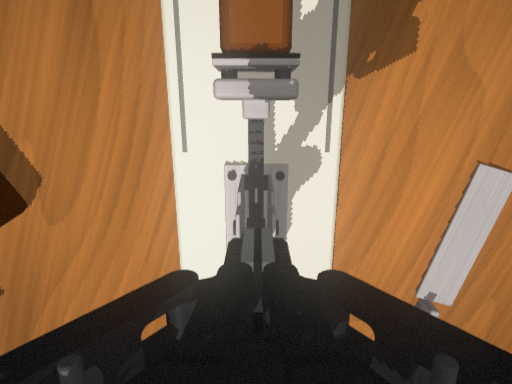

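Request:
step_arm(targets=[[0, 0, 0, -0.001, 0, 0, 1], [0, 0, 0, -0.002, 0, 0, 1], [0, 0, 0, -0.003, 0, 0, 1], [0, 0, 0, -0.003, 0, 0, 1]])

```text
clock: 19.2
eef_pos: [0.5837, -0.1037, 0.1482]
ee_rot: [-1.8, -2.572, -0.009]
force: [-2.1, 7.1, 4.7]
width: -0.0001
```

```bash
python3 st.py; python3 w.py w16;python3 gap.py w16
```

```text
board x,y 0.0025 -0.0389 z 0.1482 F bx,by,z 0.48 7.35 4.65 yawx 110.04 zaxis [ 0.001  0.006 -1.   ] 19.2
[ 0.5837 -0.1037  0.1482] 19.2
w16 panela rear 0.0672 plate face 0.0655 gap 0.0017
```

Request:
step_arm(targets=[[0, 0, 0, -0.002, 0, 0, 1], [0, 0, 0, -0.0035, 0, 0, 1], [0, 0, 0, -0.0045, 0, 0, 1], [0, 0, 0, -0.0045, 0, 0, 1]])

```text
clock: 19.75
eef_pos: [0.5844, -0.1057, 0.1482]
ee_rot: [-1.796, -2.569, -0.012]
force: [-2.2, 6.2, 5.8]
width: -0.0002
```

```bash
python3 st.py; python3 w.py w17;python3 gap.py w17; python3 - <<'E'
from h import *
th=np.radians(20.07); by=np.array([-np.sin(th),np.cos(th)]); O=np.array([.568,-.068])
for f in ('w14','w15','w16','w17'):
    z=np.load(f"pics/{f}.npz"); p,d,T=z['p'],z['d'],z['T']; W=cloud('wrist',d,T); Y=(W[...,:2]-O)@by
    m=(W[...,2]>.055)&(W[...,2]<.07); 
    # plate back face / head front along cols 252-262 : values list
    out=[]
    for u in (236,250,262,280):
        col=np.where(m[:,u]&(Y[:,u]<.0675)&(Y[:,u]>.02))[0]; out.append([ (Y[v,u]*1000).round(1) for v in col if True][:14])
    print(f); [print('  ',o) for o in out]
E
```

```text
board x,y 0.0025 -0.041 z 0.1482 F bx,by,z 0.04 6.55 5.82 yawx 110.08 zaxis [-0.002  0.01  -1.   ] 19.75
[ 0.5844 -0.1057  0.1482] 19.75
w17 panela rear 0.067 plate face 0.0652 gap 0.0018
w14
   [np.float64(67.5), np.float64(66.8), np.float64(66.1), np.float64(65.4), np.float64(64.8), np.float64(64.1), np.float64(63.4), np.float64(62.7), np.float64(62.0), np.float64(61.3), np.float64(60.6), np.float64(57.2), np.float64(56.5), np.float64(55.8)]
   [np.float64(67.5), np.float64(66.8), np.float64(66.1), np.float64(65.4), np.float64(64.7), np.float64(64.0), np.float64(63.4), np.float64(62.7), np.float64(62.0), np.float64(61.3), np.float64(60.6), np.float64(57.2), np.float64(56.5), np.float64(55.8)]
   [np.float64(67.5), np.float64(66.8), np.float64(66.1), np.float64(65.4), np.float64(64.7), np.float64(64.1), np.float64(63.4), np.float64(62.7), np.float64(62.0), np.float64(61.3), np.float64(60.6), np.float64(57.2), np.float64(56.5), np.float64(55.8)]
   [np.float64(67.4), np.float64(66.8), np.float64(66.1), np.float64(65.4), np.float64(64.7), np.float64(64.0), np.float64(63.3), np.float64
[... 2499 characters left out ...]
4(63.9), np.float64(63.4), np.float64(62.7), np.float64(61.8), np.float64(61.5), np.float64(60.8), np.float64(60.2), np.float64(59.5), np.float64(58.7), np.float64(58.4), np.float64(57.9)]
   [np.float64(66.9), np.float64(65.0), np.float64(64.6), np.float64(63.8), np.float64(63.1), np.float64(62.8), np.float64(62.0), np.float64(61.2), np.float64(60.7), np.float64(60.0), np.float64(59.5), np.float64(59.0), np.float64(58.3), np.float64(57.9)]
   [np.float64(67.5), np.float64(67.0), np.float64(65.2), np.float64(64.3), np.float64(63.8), np.float64(63.1), np.float64(62.9), np.float64(62.0), np.float64(61.2), np.float64(60.6), np.float64(60.0), np.float64(59.5), np.float64(58.9), np.float64(58.2)]
```

```bash
cat > press.py <<'E'
from h import *
import sys
th=np.radians(20.07); by=np.array([-np.sin(th),np.cos(th)]); O=np.array([.568,-.068])
for f in sys.argv[1:]:
    z=np.load(f"pics/{f}.npz"); p,d,T=z['p'],z['d'],z['T']; W=cloud('wrist',d,T); Y=(W[...,:2]-O)@by
    P=W[...,:2]-O; hs=[];fs=[];hb=[];pb=[]
    for u in range(244,272):
        y=Y[:,u];zz=W[:,u,2]; br=(p[:,u,0].astype(int)-p[:,u,2]>25)
        # rows top->down: along decreasing y ; plate top
        pl=np.where((zz>.058)&(zz<.07)&~br&(y>.0)&(y<.0665))[0]
        g=np.where(np.diff(pl)>2)[0]
        if len(g)<1: continue
        fs.append(y[pl[0]]); pb.append(y[pl[g[0]]]); hs.append(y[pl[g[0]+1]])
    m=lambda a:(np.median(a)*1000).round(2) if len(a) else None
    print(f,'plate face',m(fs),'plate back',m(pb),'head front',m(hs),'face-head',m(np.array(fs)-np.array(hs)),'back-head',m(np.array(pb)-np.array(hs)))
E
python3 press.py w8 w11 w13 w14 w15 w16 w17
```

```text
w8 plate face 35.19 plate back 27.79 head front 19.42 face-head 15.77 back-head 8.37
w11 plate face 42.5 plate back 35.23 head front 26.42 face-head 16.09 back-head 8.8
w13 plate face 49.17 plate back 42.08 head front 33.14 face-head 16.01 back-head 8.92
w14 plate face 57.16 plate back 49.52 head front 41.41 face-head 15.74 back-head 8.11
w15 plate face 64.69 plate back 57.28 head front 48.98 face-head 15.7 back-head 8.29
w16 plate face 65.53 plate back 57.76 head front 49.12 face-head 16.43 back-head 8.62
w17 plate face 65.13 plate back 57.71 head front 50.1 face-head 15.05 back-head 7.59
```

Request:
step_arm(targets=[[0, 0, 0, -0.003, 0, 0, 1], [0, 0, 0, -0.004, 0, 0, 1], [0, 0, 0, -0.005, 0, 0, 1], [0, 0, 0, -0.005, 0, 0, 1]])

```text
clock: 20.3
eef_pos: [0.5851, -0.1076, 0.1481]
ee_rot: [-1.791, -2.565, -0.016]
force: [-3.4, 7.4, 5.9]
width: -0.0005
```

```bash
python3 st.py; python3 w.py w18;python3 gap.py w18; python3 press.py w18
```

```text
board x,y 0.0025 -0.043 z 0.1481 F bx,by,z -0.7 8.13 5.88 yawx 110.15 zaxis [-0.005  0.016 -1.   ] 20.3
[ 0.5851 -0.1076  0.1481] 20.3
w18 panela rear 0.0674 plate face 0.0656 gap 0.0018
w18 plate face 65.63 plate back 57.74 head front 50.58 face-head 15.04 back-head 7.17
```

```bash
python3 - <<'E'
from h import *
T,s=tool(); print(plan(s['eef_pos'],110.07), s['moment'])
E
```

```text
(array([ 0.0011, -0.0161,  0.0013]), array([0., 0., 0.])) [ 1.61935711  0.73610924 -0.05657291]
```

Request:
step_arm(targets=[[0, -0.006, 0, -0.002, 0, 0, 1], [0, -0.012, 0, -0.003, 0, 0, 1], [0, -0.012, 0, -0.004, 0, 0, 1], [0, -0.012, 0, -0.004, 0, 0, 1]])

```text
clock: 20.85
eef_pos: [0.5853, -0.1083, 0.148]
ee_rot: [-1.792, -2.57, -0.009]
force: [-3.4, 8.0, 5.9]
width: -0.0001
```

```bash
python3 st.py; python3 w.py w19;python3 gap.py w19; python3 press.py w19
```

```text
board x,y 0.0025 -0.0438 z 0.148 F bx,by,z -0.43 8.66 5.86 yawx 110.22 zaxis [-0.004  0.01  -1.   ] 20.85
[ 0.5853 -0.1083  0.148 ] 20.85
w19 panela rear 0.0673 plate face 0.0655 gap 0.0018
w19 plate face 65.48 plate back 57.74 head front 51.34 face-head 14.15 back-head 6.4
```

Request:
step_arm(targets=[[0, -0.006, 0, -0.002, 0, 0, 1], [0, -0.006, 0, -0.003, 0, 0, 1], [0, -0.006, 0, -0.0045, 0, 0, 1], [0, -0.006, 0, -0.0045, 0, 0, 1]])

```text
clock: 21.4
eef_pos: [0.5857, -0.1093, 0.1479]
ee_rot: [-1.79, -2.57, -0.008]
force: [-4.3, 7.4, 6.9]
width: -0.0003
```

```bash
python3 st.py; python3 w.py w20;python3 gap.py w20; python3 press.py w20
```

```text
board x,y 0.0024 -0.0449 z 0.1479 F bx,by,z -1.53 8.42 6.95 yawx 110.29 zaxis [-0.005  0.01  -1.   ] 21.4
[ 0.5857 -0.1093  0.1479] 21.4
w20 panela rear 0.0675 plate face 0.0657 gap 0.0019
w20 plate face 65.67 plate back 57.7 head front 51.54 face-head 14.13 back-head 6.19
```

Request:
step_arm(targets=[[0, -0.006, 0, -0.003, 0, 0, 1], [0, -0.006, 0, -0.004, 0, 0, 1], [0, -0.006, 0, -0.005, 0, 0, 1], [0, -0.006, 0, -0.005, 0, 0, 1]])

```text
clock: 21.95
eef_pos: [0.5861, -0.1106, 0.1477]
ee_rot: [-1.787, -2.57, -0.007]
force: [-3.2, 8.6, 6.4]
width: -0.0003
```

```bash
python3 st.py; python3 w.py w21;python3 gap.py w21; python3 press.py w21
```

```text
board x,y 0.0024 -0.0462 z 0.1477 F bx,by,z -0.01 9.19 6.39 yawx 110.36 zaxis [-0.007  0.01  -1.   ] 21.95
[ 0.5861 -0.1106  0.1477] 21.95
w21 panela rear 0.0675 plate face 0.0656 gap 0.0019
w21 plate face 65.58 plate back 57.75 head front 52.15 face-head 13.54 back-head 5.76
```

View pics/w21.png

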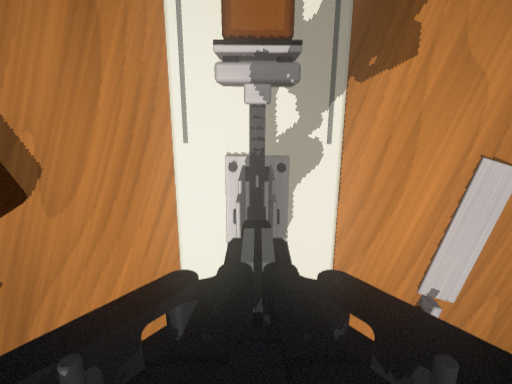

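Request:
step_arm(targets=[[0, -0.006, 0, -0.003, 0, 0, 1], [0, -0.006, 0, -0.004, 0, 0, 1], [0, -0.006, 0, -0.005, 0, 0, 1], [0, -0.006, 0, -0.005, 0, 0, 1], [0, -0.006, 0, -0.005, 0, 0, 1], [0, -0.006, 0, -0.005, 0, 0, 1]])

```text
clock: 22.75
eef_pos: [0.5862, -0.1107, 0.1477]
ee_rot: [-1.783, -2.569, -0.008]
force: [-4.9, 10.3, 9.3]
width: -0.0001
```

```bash
python3 st.py; python3 w.py w22;python3 gap.py w22; python3 press.py w22;python3 st.py; for i in 23 24 25 26; do python3 w.py w$i; done; python3 press.py w24 w26; python3 st.py; python3 - <<'E'
from h import *
p,d=viewer.snapshot('side'); cv2.imwrite("pics/side6.png",cv2.resize(p[130:300,180:380],None,fx=4,fy=3.5,interpolation=cv2.INTER_CUBIC)[:,:,::-1])
W=cloud('side',d); O=np.array([.5674,-.0697]); th=np.radians(20.07); bx=np.array([np.cos(th),np.sin(th)]); by=np.array([-bx[1],bx[0]])
q=W[...,:2]-O; X=q@bx; Y=q@by; Z=W[...,2]; br=p[...,0].astype(int)-p[...,2]>25
m=(d>0)&br&(abs(X)<.035)&(Y>0.05)&(Y<.155)&(Z>.055)&(Z<.064)
print(m.sum(),Z[m].mean(),rect(np.stack([X[m],Y[m]],-1)))
E
```

```text
board x,y 0.0024 -0.0464 z 0.1477 F bx,by,z -1.06 11.32 9.29 yawx 110.47 zaxis [-0.009  0.012 -1.   ] 22.75
[ 0.5862 -0.1107  0.1477] 22.75
w22 panela rear 0.0675 plate face 0.0656 gap 0.0018
w22 plate face 65.62 plate back 57.73 head front 51.49 face-head 14.16 back-head 6.25
board x,y 0.0024 -0.0464 z 0.1477 F bx,by,z -1.02 11.33 9.45 yawx 110.47 zaxis [-0.009  0.012 -1.   ] 22.8
[ 0.5862 -0.1107  0.1477] 22.8
[ 0.5862 -0.1107  0.1477] 22.85
[ 0.5862 -0.1107  0.1477] 22.9
[ 0.5862 -0.1108  0.1477] 22.95
w24 plate face 65.65 plate back 57.77 head front 51.48 face-head 14.16 back-head 6.29
w26 plate face 65.55 plate back 57.73 head front 51.47 face-head 14.15 back-head 6.22
board x,y 0.0024 -0.0464 z 0.1477 F bx,by,z -1.18 12.05 8.85 yawx 110.47 zaxis [-0.009  0.012 -1.   ] 23.0
237 0.06010352836383 (array([0.00140491, 0.11094337]), array([50.98836899, 82.12763977]), 0.3270335793495178)
```

View pics/side6.png

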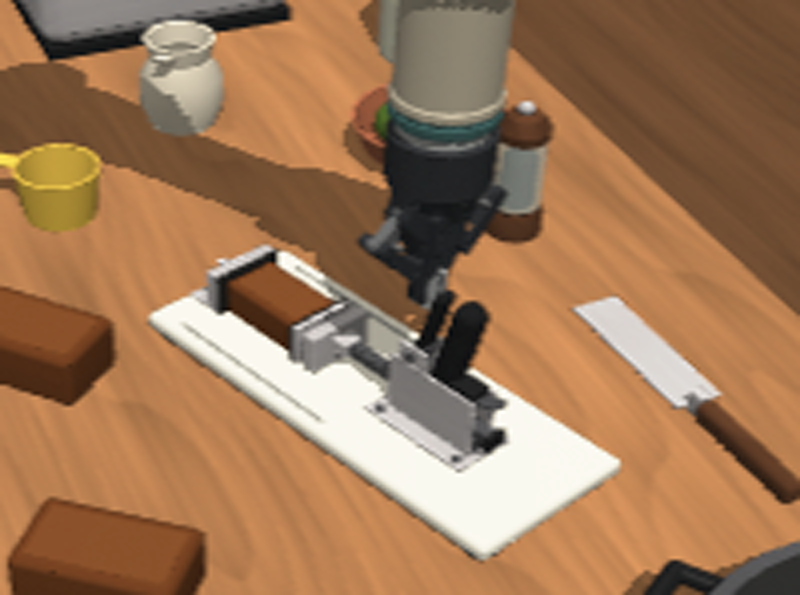

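The plate looks only about 2 mm pressed and the lever is near its stop: force is rising without any movement. I'll let it spring back onto the new tooth and make a fresh partial stroke.

```bash
python3 - <<'E'
from h import *
T,s=tool(); th=np.radians(20.07); bx=np.array([np.cos(th),np.sin(th)]); by=np.array([-bx[1],bx[0]]); O=np.array([.568,-.068])
q=O+.0015*bx-.010*by
print(plan((*q,.149),110.07))
E
```

```text
(array([-0.0043, -0.0145,  0.007 ]), array([ 0.0364, -0.0007, -0.0008]))
```

Request:
step_arm(targets=[[0, 0, 0, 0.01, 0, 0, 1], [-0.002, -0.007, 0.003, 0.02, 0, 0, 1], [-0.004, -0.014, 0.007, 0.03, -0.0007, 0, 1], [-0.004, -0.014, 0.007, 0.036, -0.0007, 0, 1], [-0.004, -0.014, 0.007, 0.036, -0.0007, 0, 1], [-0.004, -0.014, 0.007, 0.036, -0.0007, 0, 1]])

```text
clock: 23.8
eef_pos: [0.5732, -0.078, 0.1484]
ee_rot: [1.801, 2.574, -0.0]
force: [-0.2, -0.1, 0.1]
width: -0.0
```

```bash
python3 st.py; python3 w.py w30;python3 gap.py w30; python3 press.py w30
```

```text
board x,y 0.0015 -0.0112 z 0.1484 F bx,by,z -0.23 0.01 0.1 yawx 110.05 zaxis [ 0. -0. -1.] 23.8
[ 0.5732 -0.078   0.1484] 23.8
w30 panela rear 0.0667 plate face 0.0661 gap 0.0006
w30 plate face 65.08 plate back 57.69 head front 49.36 face-head 15.71 back-head 8.33
```

View pics/w30.png

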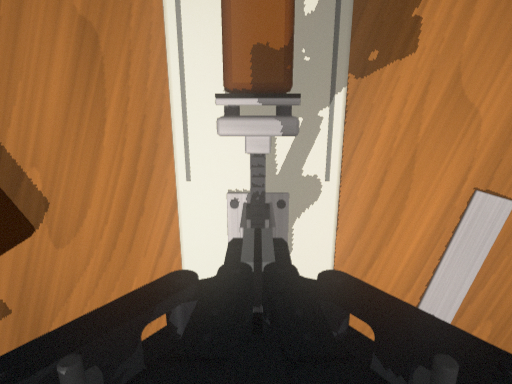

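The new tooth caught (head +8 mm), and the plate just touches the panela. I'll start the partial pull and creep it.

Request:
step_arm(targets=[[0, 0, 0, -0.006, 0, 0, 1], [0, 0, 0, -0.009, 0, 0, 1], [0, 0, 0, -0.012, 0, 0, 1], [0, 0, 0, -0.014, 0, 0, 1], [0, 0, 0, -0.014, 0, 0, 1]])

```text
clock: 24.48
eef_pos: [0.5774, -0.0895, 0.1484]
ee_rot: [-1.799, -2.573, -0.002]
force: [-2.9, 5.5, 4.8]
width: -0.0
```

```bash
python3 st.py; python3 w.py w31;python3 gap.py w31; python3 press.py w31
```

```text
board x,y 0.0015 -0.0235 z 0.1484 F bx,by,z -0.82 6.18 4.79 yawx 110.08 zaxis [-0.002  0.003 -1.   ] 24.475
[ 0.5774 -0.0895  0.1484] 24.475
w31 panela rear 0.0669 plate face 0.0656 gap 0.0013
w31 plate face 65.57 plate back 57.78 head front 49.78 face-head 15.77 back-head 8.0
```

Request:
step_arm(targets=[[0, -0.003, 0, -0.002, 0, 0, 1], [0, -0.003, 0, -0.004, 0, 0, 1], [0, -0.003, 0, -0.0055, 0, 0, 1], [0, -0.003, 0, -0.0055, 0, 0, 1], [0, -0.003, 0, -0.0055, 0, 0, 1]])

```text
clock: 25.15
eef_pos: [0.5784, -0.0919, 0.1484]
ee_rot: [-1.795, -2.572, -0.002]
force: [-3.6, 7.0, 7.0]
width: -0.0002
```

```bash
python3 st.py; python3 w.py w32;python3 gap.py w32; python3 press.py w32
```

```text
board x,y 0.0016 -0.026 z 0.1484 F bx,by,z -0.95 7.8 7.01 yawx 110.17 zaxis [-0.003  0.004 -1.   ] 25.15
[ 0.5784 -0.0919  0.1484] 25.15
w32 panela rear 0.0671 plate face 0.0657 gap 0.0014
w32 plate face 65.73 plate back 57.96 head front 50.77 face-head 14.94 back-head 7.2
```

Request:
step_arm(targets=[[0, -0.004, 0, -0.003, 0, 0, 1], [0, -0.004, 0, -0.005, 0, 0, 1], [0, -0.004, 0, -0.0065, 0, 0, 1], [0, -0.004, 0, -0.0065, 0, 0, 1], [0, -0.004, 0, -0.0065, 0, 0, 1]])

```text
clock: 25.82
eef_pos: [0.5794, -0.0944, 0.1485]
ee_rot: [-1.791, -2.572, -0.003]
force: [-3.6, 8.4, 7.6]
width: 0.0002
```

```bash
python3 st.py; python3 w.py w33;python3 gap.py w33; python3 press.py w33
```

```text
board x,y 0.0016 -0.0287 z 0.1485 F bx,by,z -0.46 9.16 7.61 yawx 110.28 zaxis [-0.005  0.006 -1.   ] 25.825
[ 0.5794 -0.0944  0.1485] 25.825
w33 panela rear 0.0672 plate face 0.0667 gap 0.0005
w33 plate face 65.18 plate back 57.78 head front 51.62 face-head 13.57 back-head 6.13
```

Request:
step_arm(targets=[[0, -0.006, 0.003, -0.003, 0, 0, 1], [0, -0.006, 0.003, -0.005, 0, 0, 1], [0, -0.006, 0.003, -0.0065, 0, 0, 1], [0, -0.006, 0.003, -0.0065, 0, 0, 1], [0, -0.006, 0.003, -0.0065, 0, 0, 1]])

```text
clock: 26.5
eef_pos: [0.5802, -0.0966, 0.1485]
ee_rot: [-1.792, -2.57, -0.002]
force: [-5.1, 8.5, 8.8]
width: -0.0002
```

```bash
python3 st.py; python3 w.py w34;python3 gap.py w34; python3 press.py w34
```

```text
board x,y 0.0017 -0.0311 z 0.1485 F bx,by,z -1.93 9.7 8.82 yawx 110.22 zaxis [-0.006  0.006 -1.   ] 26.5
[ 0.5802 -0.0966  0.1485] 26.5
w34 panela rear 0.0671 plate face 0.0656 gap 0.0016
w34 plate face 65.54 plate back 57.87 head front 52.04 face-head 13.51 back-head 5.83
```

Request:
step_arm(targets=[[0, -0.006, 0.003, -0.003, 0, 0, 1], [0, -0.006, 0.003, -0.005, 0, 0, 1], [0, -0.006, 0.003, -0.006, 0, 0, 1], [0, -0.006, 0.003, -0.006, 0, 0, 1], [0, -0.006, 0.003, -0.006, 0, 0, 1], [0, -0.006, 0.003, -0.006, 0, 0, 1], [0, -0.006, 0.003, -0.006, 0, 0, 1]])

```text
clock: 27.42
eef_pos: [0.5807, -0.0978, 0.1486]
ee_rot: [-1.791, -2.567, -0.002]
force: [-5.5, 9.4, 8.9]
width: -0.0001
```

```bash
python3 st.py; for i in 35 36 37 38 39; do python3 w.py w$i; done;  python3 gap.py w35 w39; python3 press.py w35 w36 w37 w38 w39;python3 st.py
```

```text
board x,y 0.0017 -0.0324 z 0.1486 F bx,by,z -1.98 10.72 8.88 yawx 110.19 zaxis [-0.009  0.007 -1.   ] 27.425
[ 0.5807 -0.0978  0.1486] 27.425
[ 0.5807 -0.0978  0.1486] 27.475
[ 0.5807 -0.0978  0.1486] 27.525
[ 0.5808 -0.0978  0.1486] 27.575
[ 0.5808 -0.0978  0.1486] 27.625
w35 panela rear 0.0672 plate face 0.0657 gap 0.0016
w39 panela rear 0.0672 plate face 0.0657 gap 0.0015
w35 plate face 65.66 plate back 57.81 head front 52.24 face-head 12.96 back-head 5.59
w36 plate face 65.62 plate back 57.82 head front 52.22 face-head 13.32 back-head 5.49
w37 plate face 65.65 plate back 57.81 head front 52.27 face-head 13.38 back-head 5.51
w38 plate face 65.67 plate back 57.8 head front 52.24 face-head 13.35 back-head 5.51
w39 plate face 65.67 plate back 57.83 head front 52.25 face-head 13.32 back-head 5.48
board x,y 0.0017 -0.0323 z 0.1486 F bx,by,z -1.3 10.51 8.81 yawx 110.19 zaxis [-0.009  0.007 -1.   ] 27.675
```

View pics/w39.png

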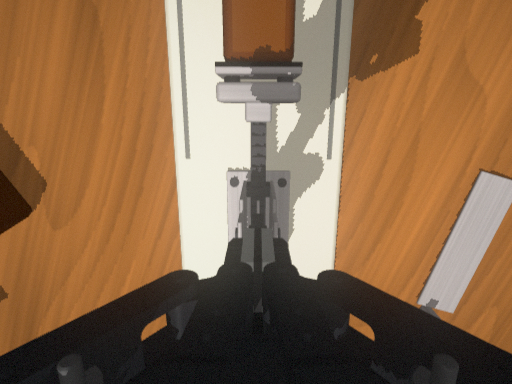

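```bash
python3 - <<'E'
from h import *
p,d=viewer.snapshot('scene'); cv2.imwrite("pics/scene9.png",p[:,:,::-1])
W=cloud('scene',d); O=np.array([.5685,-.0658]); th=np.radians(20.07); bx=np.array([np.cos(th),np.sin(th)]); by=np.array([-bx[1],bx[0]])
q=W[...,:2]-O; X=q@bx; Y=q@by; Z=W[...,2]; br=p[...,0].astype(int)-p[...,2]>25
m=(d>0)&br&(abs(X)<.035)&(Y>0.05)&(Y<.155)&(Z>.055)&(Z<.064)
print(m.sum(),Z[m].mean(),rect(np.stack([X[m],Y[m]],-1)))
E
python3 st.py; python3 -c "
from bench import r
print(r.job_done())"; python3 st.py
```

```text
296 0.06073539016677409 (array([0.00232039, 0.10447453]), array([81.59685516, 47.42163086]), 89.86407470703125)
board x,y 0.0017 -0.0324 z 0.1486 F bx,by,z -1.55 11.42 8.66 yawx 110.19 zaxis [-0.009  0.007 -1.   ] 27.725
the job is handed in; nothing more can be done
None
the job is handed in; nothing more can be done
```

View pics/scene9.png

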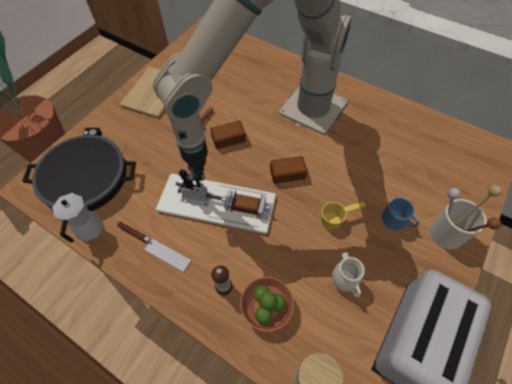

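The panela is clamped between the jaws with the trigger held pulled, and the job is handed in. No verdict was reported. I laid the smallest brown block lengthwise on the board, let go, then pumped the trigger with the closed fingers for five full strokes. A sixth, partial stroke is the one still held.

**Last checks before handing in (at 27.7 s):**
- **Panela:** it sits about 2 mm off the clamp axis, within about 0.3° of the board's length, and against the end jaw.
- **Jaw plate:** it is pressed in about 2.6 to 2.9 mm, and the reading was stable over the last five wrist pictures.
- **Trigger:** the horizontal push on it is about 11 N, roughly 14 N in all. I estimate the pull at about 0.2 rad; that was not measured directly.
- **Other things on the counter:** by eye, those in view stand where they did. The arm hides most of the reamer in the last picture.

**What disagreed:**
- The first stroke gained about 11 mm instead of 8; the next four gained 8 mm each.
- On the fifth stroke the force rose without the plate sinking past about 2 mm. I let it spring back onto the next tooth and pulled again instead of forcing it.
- The cameras differ by up to about 6 mm along the clamp, and press-depth readings scatter by about 0.3 mm.

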